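# File the returned film cases in the rack and drop its latch bar

### The arm

A 6-joint arm with a two-finger parallel gripper is mounted at the origin on the work surface. World frame = base frame: x ahead of the robot, y to its left, z up, the work surface at z = 0. Lengths are in m, angles in rad, forces in N, time in s.
With the tool pointing down it reaches from about 0.4 to 0.925 m from the base axis. Payload 3.4 kg.
Tool frame: the origin (TCP) lies at the very end of the fingers, on their centre line; the grasp point (between the pads) lies 19 mm behind it; z points along the fingers, y is the direction in which the jaws open and shut (so a half turn about z gives the same grasp; the last joint's range is limited). The gripper opens to 85 mm and grips with 20 to 120 N. Pads are 22 mm wide; open, the fingers measure 114 mm over their backs; the gripper's body (76 mm by 85 mm) begins 54 mm behind the grasp point. The pads swing forward as they close: fully open they stand 13 mm farther back than shut.
Start: joints at [-0.073, 0.307, 1.506, -0, 1.328, -0.073], TCP at [0.575, -0, 0.231] pointing down, gripper open.
Joint ranges: [-3.12, 3.12], [-1.05, 2.28], [0.14, 2.33], [-1.42, 4.57], [0.1, 2.73], [-2.68, 2.68]. Speed limits (rad/s): [2.57, 2.57, 3.14, 3.14, 3.14, 3.14].

### API

Orientations are given as a rotation vector (axis times angle).
In Python, from workcell import robot, cams gives the robot as it stands.
- The arm moves only by the tool step_arm, never from a script. Its argument "series" is a list of rows, each a list of 3 entries, a list of its own where there are three numbers: the closure, from -1 (fully open) to 1 (shut), so that 0 is half open, then the shift along the tool's x, y, z scaled (see below), then the turn, a rotation vector about the tool's x, y, z scaled (see below). A call has 1 to 8 rows; each row shifts and turns the pose as measured when the row begins, along the tool's axes as they then stand; what a row does not reach is not made up. The controller multiplies each number of a shift by 25 mm and each number of a turn by 0.5 rad. A row lasts 1/8 s, in which the tool goes at most 62.5 mm and 10.7 degrees, less where a joint would pass 70% of its speed; a pose out of reach is approached as far as the arm can. A call with a number of a shift or a turn outside -1 to 1 is refused whole. A call with a gripper value outside its range is refused whole. The fingers move at their own pace and stop on an object; "force" is the grip in N (left out, the last holds). Time passes only in rows, so rows that do not move let the fingers close. It gives the time, the measured TCP pose, the force and the opening at its end, in the units of the state.
- robot.read_state(): the state, without advancing time (a new reading comes with each control period).
- cams.get_image(name): name is "scene" or "side" or "wrist"; returns a dict with "color" (384x512x3 uint8, red, green, blue), "camera_matrix" (3x3 intrinsics, pixels), "k1" (the pictures are not rectified: a ray, as slopes to the right and down, at radius r is drawn at 1 + k1 r^2 times it, then the intrinsics apply), "R" (3x3) and "t" (3): a world point X has camera coordinates R X + t; the wrist camera has in their place "mount" (4x4, takes a point from camera to tool coordinates, whose origin is the TCP and whose axes are the flange's). Camera axes: x right, y down, z forward; pixel columns grow to the right and rows downward; lengths in m; the calibration is good to about 2 mm. A picture is of the moment at which its call begins: read the wrist's pose just before it. There is no depth.
- robot.finish_job(): hands the job in, once; it reports no verdict.
The state is a dict: "time_s": time; "joint_positions": joint angles; "dq": joint speeds; "joint_efforts": joint torques, N m; "tool_pos": TCP position; "orientation": TCP orientation; "ft_force": force on the tool from outside, world axes, zero at the start; "wrist_torque": the same for the moment, N m; "grip_width": finger opening in m.
Only numpy, scipy, OpenCV 4.12 (cv2) and the standard library are available. Lean on these libraries where they do the work, as an engineer would, in place of code of your own. Each camera call takes 0.05 s, during which the arm holds its last target. There are 200 camera calls.

### The job

File the microfilm cases that stand loose on the table in the little steel rack with the others: lift the rack's latch bar out of its keeper and swing it wide open, push the filed cases along to make room, and put every loose case into the row, upright, square and back against the rear stop. Then swing the bar shut across the front, lifting it over the keeper and letting it drop fully down into the notch. Leave the flask, the jug and the tape roll where they are.

Things in the scene. Friction and masses are not known exactly. Their poses are not given: they have to be found in the camera images.
- rack: fixed grey steel rack, open in front and on top. Origin: middle of the row, on the table; +x to the rear, +y along the row to the keeper. Floor 8 mm thick, x -55 to +58 mm; end walls' inner faces at y = +-127, rear wall's face at x = +52, all 75 mm high. A filed case stands with its x along rack x (either way), its centre at x about 0. Six cases fill it, 26 mm to spare.
- latch_swing (a joint): swing of the latch bar about its upright post, rad: 0 = shut, along rack +y across the front; grows as the free end swings out to the front (at 1.57 it points along rack -x), stops at 1.75; light friction, stays where left. Post axis at rack x = -85, y = -152 mm; post 14 mm thick, its top 134 mm above the table.
- latch_lift (a joint): how far the bar and its sleeve are lifted on the post, m: 0 = fully down (also when open), stop at 0.06; falls by its weight (2.5 N) when let go. The bar stays level. To pass over the front cheek of the keeper it must be lifted at least 0.033; 0.045 is a good height.
- knob (a point): middle height for gripping the black round knob (18 mm thick, upright) on the latch bar, 205 mm from the post axis; the knob ends 17 mm above this point and meets the top of the bar 37 mm below it. Bar: steel, 12 mm wide, 14 mm high, its lower face 45 mm above the table when down; its free end lies 330 mm from the post axis.
- notch (a point): seat of the keeper's notch, where the bar's free end rests (rack x = -85, y = +152, z = 45 mm). The notch is 26 mm wide (along rack x), open above; front cheek 8 mm thick, up to 76 mm above the table, back cheek up to 96 mm.
- filed1_mid (a point): in the rack at the start, gaps of about 35 mm beside it: cream film case, an upright box 100 (its x) x 38 (y) x 95 (z, up) mm on a dark steel foot (0.4 kg, most of it in the foot), alike both ways round. Centred on top a black lug, 16 (x) x 28 (y) mm, 42 mm high, to grip across the 16 mm. This point: centre of the box, 47.5 mm above its underside; the lug spans 47.5 to 89.5 mm above it.
- filed2_mid (a point): in the rack at the start, gaps of about 35 mm beside it: cream film case, an upright box 100 (its x) x 38 (y) x 95 (z, up) mm on a dark steel foot (0.4 kg, most of it in the foot), alike both ways round. Centred on top a black lug, 16 (x) x 28 (y) mm, 42 mm high, to grip across the 16 mm. This point: centre of the box, 47.5 mm above its underside; the lug spans 47.5 to 89.5 mm above it.
- filed3_mid (a point): in the rack at the start, gaps of about 35 mm beside it: cream film case, an upright box 100 (its x) x 38 (y) x 95 (z, up) mm on a dark steel foot (0.4 kg, most of it in the foot), alike both ways round. Centred on top a black lug, 16 (x) x 28 (y) mm, 42 mm high, to grip across the 16 mm. This point: centre of the box, 47.5 mm above its underside; the lug spans 47.5 to 89.5 mm above it.
- new1_mid (a point): loose on the table, to be filed (None if absent): cream film case, an upright box 100 (its x) x 38 (y) x 95 (z, up) mm on a dark steel foot (0.4 kg, most of it in the foot), alike both ways round. Centred on top a black lug, 16 (x) x 28 (y) mm, 42 mm high, to grip across the 16 mm. This point: centre of the box, 47.5 mm above its underside; the lug spans 47.5 to 89.5 mm above it.
- new2_mid (a point): loose on the table, to be filed (None if absent): cream film case, an upright box 100 (its x) x 38 (y) x 95 (z, up) mm on a dark steel foot (0.4 kg, most of it in the foot), alike both ways round. Centred on top a black lug, 16 (x) x 28 (y) mm, 42 mm high, to grip across the 16 mm. This point: centre of the box, 47.5 mm above its underside; the lug spans 47.5 to 89.5 mm above it.
- new3_mid (a point): loose on the table, to be filed (None if absent): cream film case, an upright box 100 (its x) x 38 (y) x 95 (z, up) mm on a dark steel foot (0.4 kg, most of it in the foot), alike both ways round. Centred on top a black lug, 16 (x) x 28 (y) mm, 42 mm high, to grip across the 16 mm. This point: centre of the box, 47.5 mm above its underside; the lug spans 47.5 to 89.5 mm above it.
- flask: bystander: black bottle, 72 mm across, 225 mm high; origin at its underside
- jug: bystander: white jar, 90 mm across, 150 mm high; origin at its underside
- tape_roll: bystander: cardboard-brown tape roll lying flat, 100 mm across, 30 mm high; origin at its underside
Mind the look-alikes: they are no part of the job. Leave any blue or pink look-alike of the part that bears new2_mid alone.

How it is judged:
By the outcome, as a careful person would: the job done as asked, in the order asked, and still so for the second after the job is handed in, with the robot touching nothing.
Of new1, new2, new3 only 2 to 3 are there at a start; the rules pass over those that are not, and their reading is None.
At some moment in a run one of new1, new2, new3 may be knocked a few centimetres aside while the robot is not near it.
Once in a run the grip may slacken for a moment while it holds something.
It also fails if it takes over 210 s, if anything falls off the work surface, if the arm or the gripper's body presses on something with over 40 N, if the wrist force passes 120 N, or if a joint passes its speed limit or range.

## Working session

There is one attempt and no reset: what is moved stays moved. The work goes in short steps, Python scripts to look and compute and a tool call to move; the robot and the scene stay as the last step left them, time stands still between calls to the robot, and variables do not carry over. Pictures are saved under pics/ and viewed, about 12 in all and at most 16, crops included, and the job is handed in when it is done.

Besides the shell and the picture viewer there is one more tool, called after "Request:" as name(argument=value, ...) on one line, values as JSON. step_arm: Moves the arm, as the interface text tells. Shifts and turns lie within -1 to 1; 1 stands for 25 mm of shift or 0.5 rad of turn. Its arguments: {"type":"object","properties":{"series":{"type":"array","items":{"type":"array"}},"force":{"type":"number"}},"required":["series"]}

```bash
ls; mkdir -p pics; cat > h.py <<'E'
import numpy as np, cv2
from workcell import robot, cams
from scipy.spatial.transform import Rotation as Rn
def grab(n,save=None):
    s=robot.read_state(); d=cams.get_image(n)
    if n=='wrist':
        M=np.array(d['mount']); T=np.eye(4); T[:3,:3]=Rn.from_rotvec(s['orientation']).as_matrix(); T[:3,3]=s['tool_pos']
        W=T@M; d['R']=W[:3,:3].T; d['t']=-W[:3,:3].T@W[:3,3]
    d['R']=np.array(d['R']); d['t']=np.array(d['t']); d['K']=np.array(d['camera_matrix'])
    if save: cv2.imwrite('pics/'+save,cv2.cvtColor(d['color'],cv2.COLOR_RGB2BGR))
    return d
def proj(d,X):
    c=d['R']@np.array(X,float)+d['t']; s=c[:2]/c[2]; s=s*(1+d['k1']*(s@s)); return d['K'][:2,:2]@s+d['K'][:2,2]
def ray(d,uv):
    p=cv2.undistortPoints(np.array([[uv]],float),d['K'],np.array([d['k1'],0,0,0.]))[0,0]
    o=-d['R'].T@d['t']; v=d['R'].T@np.array([p[0],p[1],1]); return o,v/np.linalg.norm(v)
def plane(d,uv,z):
    o,v=ray(d,uv); return o+v*(z-o[2])/v[2]
def tri(d1,u1,d2,u2):
    o1,v1=ray(d1,u1);o2,v2=ray(d2,u2)
    A=np.stack([v1,-v2],1); k=np.linalg.lstsq(A,o2-o1,rcond=None)[0]
    a=o1+k[0]*v1;b=o2+k[1]*v2; return (a+b)/2,np.linalg.norm(a-b)
def st():
    s=robot.read_state(); print({k:np.round(s[k],4).tolist() for k in('time_s','joint_positions','tool_pos','orientation','ft_force','grip_width')})
    R=Rn.from_rotvec(s['orientation']).as_matrix(); print('toolx',R[:,0].round(3),'tooly',R[:,1].round(3)); return s
E
python3 - <<'E'
from h import *
st()
ims=[]
for n in('scene','side','wrist'):
    d=grab(n,n+'0.png'); print(n,d['K'].tolist(),d['k1'],(-d['R'].T@d['t']).round(3))
E
```

```text
pics
{'time_s': 0.0, 'joint_positions': [-0.0735, 0.3076, 1.5077, 0.0, 1.3284, -0.0735], 'tool_pos': [0.5743, 0.0001, 0.2304], 'orientation': [-2.2203, -2.2204, 0.0021], 'ft_force': [0.1092, 0.2371, 0.0556], 'grip_width': 0.0855}
toolx [-0.  1.  0.] tooly [ 1.     0.    -0.002]
scene [[377.6553873733142, 0.0, 257.0917470682194], [0.0, 377.6553873733142, 191.73841418469462], [0.0, 0.0, 1.0]] -0.010011210965540994 [1.224 0.454 1.037]
side [[374.44722500751243, 0.0, 254.88496748694126], [0.0, 374.44722500751243, 187.26203783177303], [0.0, 0.0, 1.0]] 0.031706143073679124 [ 0.04  -0.821  1.128]
wrist [[277.4172194483534, 0.0, 253.12235092702343], [0.0, 277.4172194483534, 193.57905437708976], [0.0, 0.0, 1.0]] -0.049834757206660946 [0.577 0.065 0.374]
```

View pics/scene0.png

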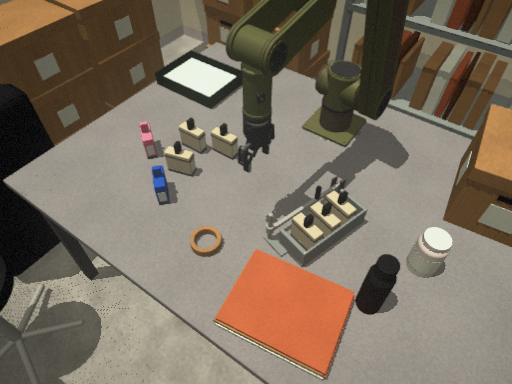

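View pics/side0.png

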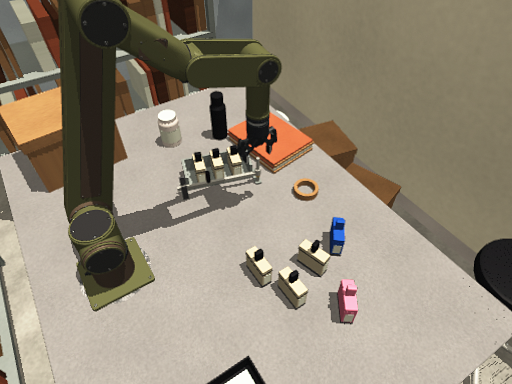

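The scene view shows three loose cream cases at (192,135), (224,142) and (180,160). The blue look-alike is at (160,185) and the pink one at (148,140). The rack is at (322,225) with three cases, and the bar runs along its front-left from the post near (340,190) to the keeper near (270,220). The side view shows the same layout. One close crop of each comes next.

```bash
python3 - <<'E'
import cv2,numpy as np
a=cv2.imread('pics/scene0.png');b=cv2.imread('pics/side0.png')
r=lambda i,x,y,w,h:cv2.resize(i[y:y+h,x:x+w],(400,300),interpolation=cv2.INTER_CUBIC)
cv2.imwrite('pics/c1.png',np.vstack([np.hstack([r(a,260,172,112,84),r(a,135,110,120,90)]),np.hstack([r(b,170,130,112,84),r(b,235,210,128,96)])]))
E
```

```text
(no output)
```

View pics/c1.png

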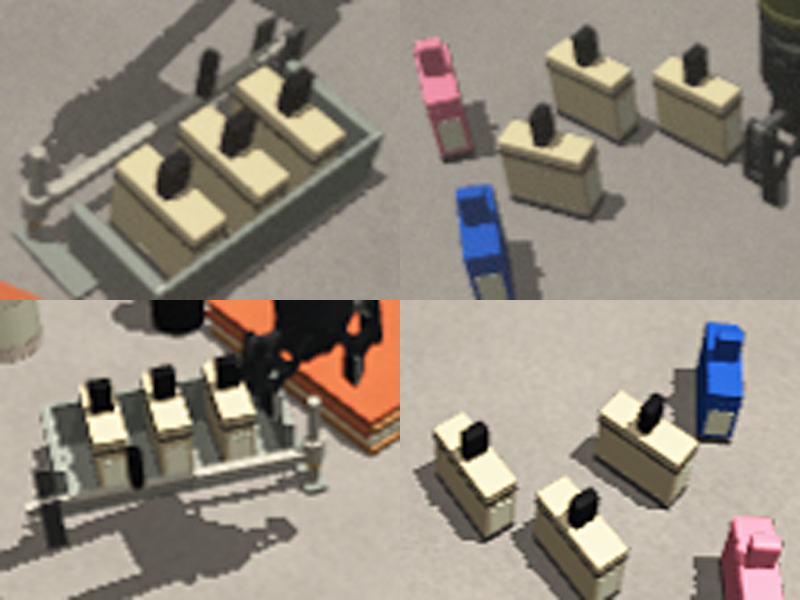

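The crop confirms the choice: three cream loose cases with black lugs, apart from blue and pink. The light post is at scene (270,215) and the knob at scene (318,192). Next I triangulate the lugs, knob and post, and rectify the bright case tops on z=0.095.

```bash
cat >> h.py <<'E'
def tops(d,z=0.095,zoff=0,lo=175):
    im=cv2.cvtColor(d['color'],cv2.COLOR_RGB2HSV); h,s,v=[im[...,i] for i in range(3)]
    m=((h>14)&(h<35)&(s>45)&(v>lo)).astype(np.uint8)*255
    n,l,stt,c=cv2.connectedComponentsWithStats(m); out=[]
    for i in range(1,n):
        if stt[i,4]<40: continue
        ct=max(cv2.findContours((l==i).astype(np.uint8),cv2.RETR_EXTERNAL,cv2.CHAIN_APPROX_NONE)[0],key=len)[:,0]
        P=np.array([plane(d,p.astype(float),z)[:2] for p in ct])*1000
        if not(-1000<P[:,0].mean()<1200): continue
        (cx,cy),(w,hh),a=cv2.minAreaRect(P.astype(np.float32))
        if w<hh: a-=90
        if min(w,hh)<12 or max(w,hh)>160: continue
        out.append((c[i].round(),round(cx),round(cy),round(max(w,hh)),round(min(w,hh)),round((a+90)%180-90,1)))
    return out
E
python3 - <<'E'
from h import *
a=grab('scene');b=grab('side')
def T(n,u,v):
    X,e=tri(a,u,b,v);print(n,(X*1000).round(),'res mm',round(e*1000,1)); return X
po=T('posttop',(270.4,214.6),(257.6,158.8))
kn=T('knob',(318,192.2),(208.1,177))
for n,u,v in(('La',(308.7,221),(233.8,150.2)),('Lb',(326.6,209),(215.6,153.2)),('Lc',(342.6,197.2),(197.7,156.3))):T(n,u,v)
for n,u in(('A',(190.5,124.1)),('B',(223.5,129.5)),('C',(177.6,147.5))):
    for m,v in(('1',(259,254.8)),('2',(293.6,276.6)),('3',(315.6,246.2))):T(n+m,u,v)
for d in(a,b):
    print()
    for t in tops(d):print(t)
E
```

```text
posttop [640.  95. 127.] res mm 2.6
knob [445. 154.  83.] res mm 5.6
La [590. 199. 121.] res mm 5.2
Lb [519. 221. 122.] res mm 3.9
Lc [450. 241. 124.] res mm 2.6
A1 [ 435. -330.  150.] res mm 110.2
A2 [ 452. -394.  114.] res mm 2.1
A3 [ 524. -356.  178.] res mm 56.8
B1 [ 405. -273.  115.] res mm 3.4
B2 [ 422. -338.   87.] res mm 123.3
B3 [ 498. -302.  158.] res mm 170.7
C1 [ 485. -315.   90.] res mm 176.4
C2 [ 504. -385.   45.] res mm 59.3
C3 [ 576. -345.  115.] res mm 3.4

(array([191., 129.]), 450, -395, 100, 37, -89.5)
(array([224., 134.]), 404, -274, 99, 37, 89.8)
(array([178., 152.]), 576, -345, 99, 37, -73.7)
(array([341., 203.]), 444, 239, 99, 38, 72.9)
(array([325., 214.]), 515, 220, 99, 38, 73.2)
(array([308., 226.]), 585, 197, 99, 37, 72.0)
(array([205., 238.]), 803, -26, 90, 88, -54.5)

(array([306., 186.]), 729, -104, 95, 89, -32.9)
(array([320., 255.]), 582, -370, 49, 38, -73.2)
```

Positions found, all consistent with the stated sizes:

| Item | World position (mm) | Other |
|---|---|---|
| Rack origin | about (519, 221) | yaw about 72.7° |
| Knob | (444, 155) | – |
| Loose case A | (450, -395) | long axis 90° |
| Loose case B | (404, -274) | long axis 90° |
| Loose case C | (576, -345) | long axis -74° |

Going above the knob.

Request:
step_arm(series=[[-1,[0.78,-0.65,0],[0,0,0]],[-1,[0.78,-0.65,0],[0,0,0]],[-1,[0.78,-0.65,0],[0,0,0]],[-1,[0.78,-0.65,0],[0,0,0]],[-1,[0.78,-0.65,0],[0,0,0]],[-1,[0.78,-0.65,0],[0,0,0]],[-1,[0.78,-0.65,0],[0,0,0]],[-1,[0.78,-0.65,0],[0,0,0]]], force=40)

```text
time_s: 1.25
tool_pos: [0.4311, 0.1665, 0.2311]
orientation: [-2.215, -2.221, 0.002]
ft_force: [-0.0, 0.2, -0.2]
grip_width: 0.0855
```

Request:
step_arm(series=[[-1,[0,0,0],[0,0,0.2]],[-1,[0,0,0],[0,0,0.2]],[-1,[0,0,0],[0,0,0.2]],[-1,[0,0,0],[0,0,0]]])

```text
time_s: 1.75
tool_pos: [0.4223, 0.1712, 0.2315]
orientation: [-2.521, -1.864, 0.004]
ft_force: [-0.8, -0.1, -0.9]
grip_width: 0.0854
```

```bash
python3 - <<'E'
from h import *
st()
d=grab('wrist','w1.png')
for X in([.444,.155,.113],[.64,.095,.134],[.35,.185,.06],[.519,.221,.145]):print(proj(d,X).round())
a=grab('scene')
for t in tops(a,.103):print(t)
E
```

```text
{'time_s': 1.75, 'joint_positions': [0.2881, 0.141, 1.7356, 0.0055, 1.2696, 0.584], 'tool_pos': [0.4223, 0.1712, 0.2315], 'orientation': [-2.521, -1.8637, 0.0039], 'ft_force': [-0.7503, -0.1334, -0.8604], 'grip_width': 0.0854}
toolx [0.293 0.956 0.002] tooly [ 0.956 -0.293 -0.007]
[278. 198.]
[496. 204.]
[190. 184.]
[349. 106.]
(array([191., 129.]), 458, -388, 98, 35, -89.5)
(array([224., 134.]), 412, -268, 97, 37, -89.2)
(array([178., 152.]), 582, -338, 98, 37, -73.7)
(array([343., 204.]), 453, 246, 86, 36, 73.3)
(array([325., 214.]), 521, 222, 98, 38, 72.7)
(array([308., 226.]), 591, 200, 97, 36, 72.0)
(array([205., 238.]), 807, -22, 88, 87, -54.5)
```

View pics/w1.png

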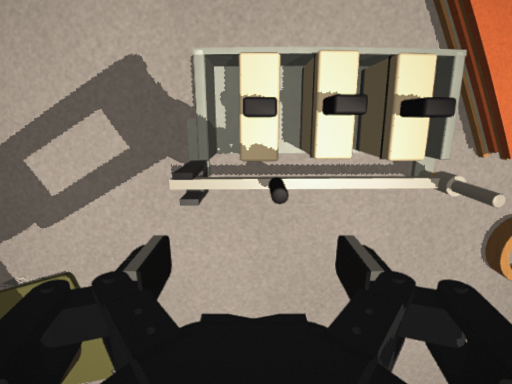

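The wrist view shows the knob top at (280,196), within 2 px of prediction. The bar is level at row 184 and the post top is at (497,201), so the rack model holds. Correct sideways and lower.

Request:
step_arm(series=[[-1,[-0.14,0.5,0],[0,0,0]],[-1,[-0.14,0.5,0],[0,0,0]],[-1,[0,0,0],[0,0,0]],[-1,[0,0,0.8],[0,0,0]],[-1,[0,0,0.8],[0,0,0]],[-1,[0,0,0.8],[0,0,0]],[-1,[0,0,0.6],[0,0,0]],[-1,[0,0,0],[0,0,0]]])

```text
time_s: 2.85
tool_pos: [0.4479, 0.1551, 0.1544]
orientation: [-2.522, -1.863, 0.002]
ft_force: [-0.2, -0.3, 1.2]
grip_width: 0.0853
```

```bash
python3 - <<'E'
from h import *
st()
d=grab('wrist','w2.png'); print(proj(d,[.446,.156,.113]).round())
E
```

```text
{'time_s': 2.85, 'joint_positions': [0.2399, 0.2472, 1.817, 0.0062, 1.0812, 0.5352], 'tool_pos': [0.4479, 0.1551, 0.1544], 'orientation': [-2.5216, -1.8629, 0.0022], 'ft_force': [-0.2497, -0.2902, 1.2154], 'grip_width': 0.0853}
toolx [0.294 0.956 0.003] tooly [ 0.956 -0.294 -0.006]
[248. 215.]
```

View pics/w2.png

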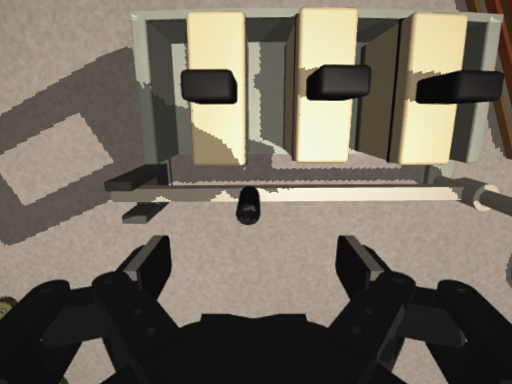

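The knob top is at (248,212), as predicted within 3 px. Lower and grip.

Request:
step_arm(series=[[-1,[0.04,-0.04,0.8],[0,0,0]],[-1,[0.04,0,0.8],[0,0,0]],[-1,[0,0,0.8],[0,0,0]],[-1,[0,0,0.62],[0,0,0]],[-1,[0,0,0],[0,0,0]]])

```text
time_s: 3.52
tool_pos: [0.4535, 0.1588, 0.0823]
orientation: [-2.526, -1.864, -0.015]
ft_force: [0.1, 0.0, 0.0]
grip_width: 0.0852
```

Request:
step_arm(series=[[1,[0,0,0],[0,0,0]],[1,[0,0,0],[0,0,0]],[1,[0,0,0],[0,0,0]],[1,[0,0,0],[0,0,0]],[1,[0,0,0],[0,0,0]],[1,[0,0,0],[0,0,0]],[1,[0,0,0],[0,0,0]],[1,[0,0,0],[0,0,0]]])

```text
time_s: 4.53
tool_pos: [0.4449, 0.1607, 0.0854]
orientation: [-2.52, -1.852, -0.001]
ft_force: [-1.1, 0.2, 0.7]
grip_width: 0.0169
```

Request:
step_arm(series=[[1,[0,0,-0.45],[0,0,0]],[1,[0,0,-0.45],[0,0,0]],[1,[0,0,-0.45],[0,0,0]],[1,[0,0,-0.45],[0,0,0]],[1,[0,0,0],[0,0,0]]], force=50)

```text
time_s: 5.15
tool_pos: [0.4451, 0.1601, 0.1334]
orientation: [-2.52, -1.852, -0.0]
ft_force: [-0.7, -0.1, -3.3]
grip_width: 0.0162
```

```bash
python3 - <<'E'
from h import *
st()
s=robot.read_state()
P=np.array([640.5,95]);psi=np.radians(72.7)
R=Rn.from_rotvec(s['orientation']).as_matrix()
p=np.array(s['tool_pos'])*1000
for th in np.linspace(0,1.62,13):
    a=psi+np.pi/2+th; print(round(th,2),(P+205*np.array([np.cos(a),np.sin(a)])).round())
b=grab('scene','s2.png');
E
```

```text
{'time_s': 5.15, 'joint_positions': [0.2452, 0.2724, 1.8463, 0.0159, 1.0283, 0.5403], 'tool_pos': [0.4451, 0.1601, 0.1334], 'orientation': [-2.5197, -1.8517, -0.0002], 'ft_force': [-0.7337, -0.1339, -3.2566], 'grip_width': 0.0162}
toolx [0.299 0.954 0.009] tooly [ 0.954 -0.299 -0.012]
0.0 [445. 156.]
0.14 [438. 129.]
0.27 [436. 102.]
0.4 [437.  74.]
0.54 [441.  47.]
0.68 [450.  20.]
0.81 [461.  -5.]
0.94 [476. -28.]
1.08 [494. -49.]
1.22 [515. -67.]
1.35 [538. -83.]
1.48 [563. -95.]
1.62 [ 589. -103.]
```

Lifted 48 mm and holding the bar's weight (about 3 N). Swing the bar, turning along with it.

Request:
step_arm(series=[[1,[-0.82,0.04,0],[0,0,-0.2]],[1,[-0.82,0.04,0],[0,0,-0.2]],[1,[-0.82,0.04,0],[0,0,-0.2]],[1,[-0.82,0.04,0],[0,0,-0.2]],[1,[0,0,0],[0,0,0]]])

```text
time_s: 5.82
tool_pos: [0.4367, 0.0764, 0.1312]
orientation: [-2.087, -2.331, -0.003]
ft_force: [-0.0, 0.5, -1.8]
grip_width: 0.0161
```

```bash
cat >> h.py <<'E'
def bar():
    s=st(); P=np.array([640.5,95]);psi=np.radians(72.7); p=np.array(s['tool_pos'][:2])*1000-P
    print('r',np.linalg.norm(p).round(1),'theta',round((np.arctan2(p[1],p[0])-psi-np.pi/2+np.pi)%(2*np.pi)-np.pi,3))
    R=Rn.from_rotvec(s['orientation']).as_matrix(); print('toolyaw theta',round((np.arctan2(-R[1,1],-R[0,1])-psi-np.pi/2+np.pi)%(2*np.pi)-np.pi,3))
E
python3 -c "
from h import *
bar()"
```

```text
{'time_s': 5.825, 'joint_positions': [0.0688, 0.2392, 1.9056, 0.0127, 1.0044, -0.0481], 'tool_pos': [0.4367, 0.0764, 0.1312], 'orientation': [-2.0873, -2.3306, -0.0032], 'ft_force': [-0.0247, 0.494, -1.8117], 'grip_width': 0.0161}
toolx [-0.11   0.994  0.011] tooly [ 0.994  0.11  -0.007]
r 204.7 theta 0.393
toolyaw theta 0.412
```

Request:
step_arm(series=[[1,[-0.82,0.04,0],[0,0,-0.2]],[1,[-0.82,0.04,0],[0,0,-0.2]],[1,[-0.82,0.04,0],[0,0,-0.2]],[1,[-0.82,0.04,0],[0,0,-0.2]],[1,[-0.82,0.04,0],[0,0,-0.2]],[1,[-0.82,0.04,0],[0,0,-0.2]],[1,[0,0,0],[0,0,0]]])

```text
time_s: 6.7
tool_pos: [0.4854, -0.0354, 0.1279]
orientation: [-1.292, -2.847, -0.005]
ft_force: [-0.2, -1.5, -2.0]
grip_width: 0.0163
```

Request:
step_arm(series=[[1,[-0.82,0.04,0],[0,0,-0.2]],[1,[-0.82,0.04,0],[0,0,-0.2]],[1,[-0.82,0.04,0],[0,0,-0.2]],[1,[-0.82,0.04,0],[0,0,-0.2]],[1,[-0.82,0.04,0],[0,0,-0.2]],[1,[0,0,0],[0,0,0]]])

```text
time_s: 7.45
tool_pos: [0.5689, -0.0934, 0.1246]
orientation: [-0.541, -3.078, -0.001]
ft_force: [0.1, -2.7, -3.1]
grip_width: 0.0163
```

```bash
python3 -c "
from h import *
bar()"
```

```text
{'time_s': 7.45, 'joint_positions': [-0.2357, 0.4153, 1.6315, -0.0007, 1.1112, -1.4584], 'tool_pos': [0.5689, -0.0934, 0.1246], 'orientation': [-0.5407, -3.078, -0.0006], 'ft_force': [0.1191, -2.6506, -3.089], 'grip_width': 0.0163}
toolx [-0.94   0.341  0.016] tooly [ 0.341  0.94  -0.002]
r 201.6 theta 1.51
toolyaw theta 1.525
```

Request:
step_arm(series=[[1,[-0.8,-0.05,0],[0,0,-0.2]],[1,[0,0,0],[0,0,0]],[1,[0,0,0.5],[0,0,0]],[1,[0,0,0.5],[0,0,0]],[1,[0,0,0.5],[0,0,0]],[1,[0,0,0],[0,0,0]]])

```text
time_s: 8.2
tool_pos: [0.5841, -0.0992, 0.0836]
orientation: [-0.397, -3.099, -0.001]
ft_force: [-0.0, -4.4, 1.5]
grip_width: 0.0165
```

```bash
python3 -c "
from h import *
bar()"
```

```text
{'time_s': 8.2, 'joint_positions': [-0.2386, 0.481, 1.6389, -0.0017, 1.0391, -1.5535], 'tool_pos': [0.5841, -0.0992, 0.0836], 'orientation': [-0.3972, -3.0987, -0.0007], 'ft_force': [-0.0264, -4.3977, 1.4617], 'grip_width': 0.0165}
toolx [-0.968  0.252  0.017] tooly [ 0.252  0.968 -0.002]
r 202.2 theta 1.59
toolyaw theta 1.618
```

Bar is down and open at about 1.6 rad. Release, rise and go to the filed case nearest the keeper.

Request:
step_arm(series=[[-1,[0,0,0],[0,0,0]],[-1,[0,0,0],[0,0,0]],[-1,[0,0,0],[0,0,0]],[-1,[0,0,-0.9],[0,0,0]],[-1,[0,0,-0.9],[0,0,0]],[-1,[0,0,-0.9],[0,0,0]],[-1,[0,0,-0.9],[0,0,0]],[-1,[0,0,-0.9],[0,0,0.1]]])

```text
time_s: 9.2
tool_pos: [0.5818, -0.0946, 0.1951]
orientation: [-0.474, -3.075, -0.011]
ft_force: [-0.6, 0.7, -0.2]
grip_width: 0.0851
```

Request:
step_arm(series=[[-1,[0.73,0.97,0],[0,0,0]],[-1,[0.73,0.97,0],[0,0,0]],[-1,[0.73,0.97,0],[0,0,0]],[-1,[0.73,0.97,0],[0,0,0]],[-1,[0.73,0.97,0],[0,0,0]],[-1,[0.73,0.97,0],[0,0,0]],[-1,[0.73,0.97,0],[0,0,0]],[-1,[0.73,0.97,0],[0,0,0]]])

```text
time_s: 10.2
tool_pos: [0.4999, 0.1417, 0.2034]
orientation: [-0.48, -3.08, -0.018]
ft_force: [0.8, 0.5, -0.8]
grip_width: 0.085
```

Request:
step_arm(series=[[-1,[0.6,0.8,0],[0,0,0]],[-1,[0,0,0],[0,0,0]],[-1,[0,0,0],[0,0,0]]])

```text
time_s: 10.58
tool_pos: [0.4898, 0.1681, 0.2042]
orientation: [-0.473, -3.08, -0.019]
ft_force: [0.3, -0.3, 0.3]
grip_width: 0.0855
```

```bash
cat >> h.py <<'E'
def go(T,zt=None):
    "units in tool axes from here to world target T (mm)"
    s=robot.read_state(); R=Rn.from_rotvec(s['orientation']).as_matrix(); p=np.array(s['tool_pos'])*1000
    T=np.array([T[0],T[1],p[2] if len(T)<3 else T[2]],float); return (R.T@(T-p)/25).round(2)
def yaw(s,want): # turn units needed so tool y lies along angle want(deg), mod 180
    R=Rn.from_rotvec(s['orientation']).as_matrix(); a=np.degrees(np.arctan2(R[1,1],R[0,1]))
    e=(want-a+90)%180-90; return round(-np.radians(e)/.5,2)
E
python3 - <<'E'
from h import *
s=st(); print('turn',yaw(s,72.7))
d=grab('wrist','w3.png')
for t in tops(d,.103,lo=150):print(t)
for X in([.4505,.2415,.145],[.521,.222,.145],[.591,.2,.145]):print(proj(d,X).round())
a=grab('scene','s3.png')
for t in tops(a,.095):print(t)
E
```

```text
{'time_s': 10.575, 'joint_positions': [0.2342, 0.2595, 1.651, 0.0216, 1.2497, -1.0388], 'tool_pos': [0.4898, 0.1681, 0.2042], 'orientation': [-0.4732, -3.0804, -0.0186], 'ft_force': [0.2839, -0.3364, 0.2767], 'grip_width': 0.0855}
toolx [-0.954  0.3    0.026] tooly [0.3   0.954 0.008]
turn -0.01
(array([306., 128.]), 451, 242, 98, 37, 73.0)
(array([323., 201.]), 521, 223, 100, 38, 73.3)
(array([302., 274.]), 588, 192, 84, 38, 74.1)
[333. 128.]
[330. 224.]
[324. 305.]
(array([191., 129.]), 451, -395, 99, 35, -89.5)
(array([224., 134.]), 404, -274, 99, 37, 89.8)
(array([178., 152.]), 576, -345, 99, 37, -73.7)
(array([325., 214.]), 515, 219, 100, 38, 73.2)
(array([349., 208.]), 451, 274, 38, 33, 45.9)
(array([307., 226.]), 585, 197, 100, 37, 72.0)
(array([205., 238.]), 803, -26, 89, 88, -54.5)
```

View pics/w3.png

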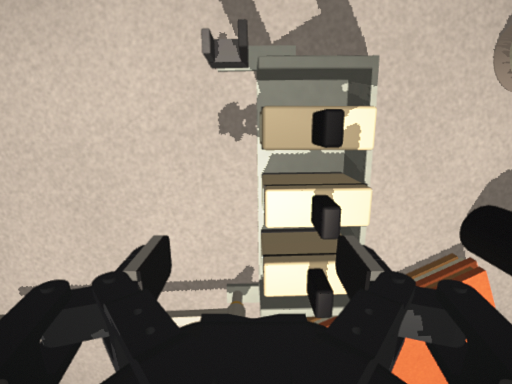

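The wrist view shows the three filed cases squarely, with lugs at (328,127), (326,217) and (320,292). Tops are measured at (451,242) and (521,223), yaw 73°, fitting the rack model. Move over the first lug, fix the small tilt and lower.

Request:
step_arm(series=[[-1,[0.76,0.76,0],[0.015,-0.05,0]],[-1,[0.76,0.76,0],[0,0,0]],[-1,[0.76,0.76,0],[0,0,0]],[-1,[0,0,0],[0,0,0]],[-1,[0,0,0.8],[0,0,0]],[-1,[0,0,0.8],[0,0,0]],[-1,[0,0,0.8],[0,0,0]],[-1,[0,0,0.3],[0,0,0]]])

```text
time_s: 11.68
tool_pos: [0.459, 0.2333, 0.1366]
orientation: [0.494, 3.097, -0.001]
ft_force: [0.3, -0.5, 1.2]
grip_width: 0.0852
```

```bash
python3 - <<'E'
from h import *
s=st(); print('turn',yaw(s,72.9),go((451,242,108)))
E
```

```text
{'time_s': 11.675, 'joint_positions': [0.3904, 0.3168, 1.7642, -0.0036, 1.0564, -0.8623], 'tool_pos': [0.459, 0.2333, 0.1366], 'orientation': [0.4939, 3.0972, -0.0008], 'ft_force': [0.2616, -0.4937, 1.217], 'grip_width': 0.0852}
toolx [-0.95   0.311 -0.005] tooly [0.311 0.95  0.   ]
turn -0.04 [0.42 0.23 1.14]
```

Request:
step_arm(series=[[-1,[0.4,0.22,0.3],[0,0,-0.04]],[-1,[0,0,0.5],[0,0,0]],[-1,[0,0,0.25],[0,0,0]],[-1,[0,0,0],[0,0,0]]])

```text
time_s: 12.18
tool_pos: [0.4521, 0.2413, 0.1092]
orientation: [0.462, 3.101, -0.0]
ft_force: [0.9, 0.7, 1.0]
grip_width: 0.0856
```

Request:
step_arm(series=[[1,[0,0,0],[0,0,0]],[1,[0,0,0],[0,0,0]],[1,[0,0,0],[0,0,0]],[1,[0,0,0],[0,0,0]],[1,[0,0,0],[0,0,0]],[1,[0,0,0],[0,0,0]]])

```text
time_s: 12.92
tool_pos: [0.4528, 0.2415, 0.1102]
orientation: [0.462, 3.099, 0.001]
ft_force: [0.8, -1.0, -0.7]
grip_width: 0.0154
```

```bash
python3 - <<'E'
from h import *
s=st(); print('turn',yaw(s,72.9),go((451,242,108)))
print('slots',[ (y,(np.array([520.5,221.3])+2*np.array([.294,.956])+y*np.array([-.956,.294])).round()) for y in(107,68.5,30,-8,-46,-84,-106)])
E
```

```text
{'time_s': 12.925, 'joint_positions': [0.4105, 0.3463, 1.802, -0.0048, 0.986, -0.8618], 'tool_pos': [0.4528, 0.2415, 0.1102], 'orientation': [0.4618, 3.0991, 0.0007], 'ft_force': [0.8267, -0.9872, -0.6674], 'grip_width': 0.0154}
toolx [-0.957  0.292 -0.008] tooly [0.292 0.957 0.002]
turn 0.01 [ 0.08 -0.    0.09]
slots [(107, array([419., 255.])), (68.5, array([456., 243.])), (30, array([492., 232.])), (-8, array([529., 221.])), (-46, array([565., 210.])), (-84, array([601., 199.])), (-106, array([622., 192.]))]
```

Request:
step_arm(series=[[1,[0.33,0.03,0],[0,0,0]],[1,[0.33,0.03,0],[0,0,0]],[1,[0.33,0,0],[0,0,0]],[1,[0.33,0,0],[0,0,0]],[1,[0,0,0],[0,0,0]],[1,[0,0,0],[0,0,0]]])

```text
time_s: 13.68
tool_pos: [0.4202, 0.254, 0.1104]
orientation: [0.46, 3.097, 0.003]
ft_force: [2.3, -0.0, -0.5]
grip_width: 0.0153
```

```bash
cat >> h.py <<'E'
O=np.array([520.5,221.3]);XH=np.array([.294,.956]);YH=np.array([-.956,.294])
def rk():
    s=st(); p=np.array(s['tool_pos'][:2])*1000-O; f=np.array(s['ft_force'])
    print('rack xy',(p@XH).round(1),(p@YH).round(1),'f',(f[:2]@XH).round(1),(f[:2]@YH).round(1),f[2].round(1),'turn',yaw(s,72.9))
def w2r(x,y): p=np.array([x,y])-O; return (p@XH).round(1),(p@YH).round(1)
def r2w(x,y): return O+x*XH+y*YH
E
python3 - <<'E'
from h import *
rk()
E
```

```text
{'time_s': 13.675, 'joint_positions': [0.4611, 0.3187, 1.8492, -0.0056, 0.964, -0.8115], 'tool_pos': [0.4202, 0.254, 0.1104], 'orientation': [0.4601, 3.097, 0.0028], 'ft_force': [2.3004, -0.0219, -0.474], 'grip_width': 0.0153}
toolx [-0.957  0.291 -0.01 ] tooly [0.291 0.957 0.003]
rack xy 1.7 105.5 f 0.7 -2.2 -0.5 turn 0.01
```

Case 1 is at the keeper end. Open, slide to the middle case (lugs pass between the open fingers) and grip it.

Request:
step_arm(series=[[-1,[0,0,0],[0,0,0]],[-1,[0,0,0],[0,0,0]],[-1,[0,0,-0.1],[0,0,0]],[-1,[-0.8,0,0],[0,0.02,0]],[-1,[-0.8,0,0],[0,0,0]],[-1,[-0.8,0,0],[0,0,0]],[-1,[-0.8,0,0],[0,0,0]],[-1,[-0.8,0,0],[0,0,0]]])

```text
time_s: 14.68
tool_pos: [0.523, 0.2222, 0.1129]
orientation: [-0.463, -3.107, -0.005]
ft_force: [-0.2, 0.3, -0.2]
grip_width: 0.0856
```

Request:
step_arm(series=[[-1,[0,0,0],[0,0,0]],[-1,[0,0,0],[0,0,0]]])

```text
time_s: 14.92
tool_pos: [0.5247, 0.2214, 0.1124]
orientation: [-0.466, -3.106, -0.005]
ft_force: [0.6, -0.5, -1.0]
grip_width: 0.0853
```

```bash
python3 - <<'E'
from h import *
rk();print(go((521,223,108)))
d=grab('wrist')
for t in tops(d,.103,lo=150):print(t,w2r(*t[1:3]))
E
```

```text
{'time_s': 14.925, 'joint_positions': [0.3232, 0.4126, 1.675, 0.0033, 1.0529, -0.9513], 'tool_pos': [0.5247, 0.2214, 0.1124], 'orientation': [-0.4661, -3.1064, -0.0047], 'ft_force': [0.5919, -0.545, -1.0296], 'grip_width': 0.0853}
toolx [-0.956  0.293  0.001] tooly [0.293 0.956 0.003]
rack xy 1.3 -4.0 f -0.3 -0.7 -1.0 turn 0.0
[0.16 0.02 0.18]
(array([265.,  32.]), 423, 253, 99, 31, 73.0) (np.float64(1.6), np.float64(102.5))
(array([255., 213.]), 520, 223, 99, 39, 73.2) (np.float64(1.5), np.float64(1.0))
(array([256., 307.]), 581, 203, 99, 20, 73.3) (np.float64(0.3), np.float64(-63.2))
```

Request:
step_arm(series=[[-1,[0.16,0,0.1],[0,0,0]],[1,[0,0,0],[0,0,0]],[1,[0,0,0],[0,0,0]],[1,[0,0,0],[0,0,0]],[1,[0,0,0],[0,0,0]],[1,[0,0,0],[0,0,0]],[1,[0,0,0],[0,0,0]]])

```text
time_s: 15.85
tool_pos: [0.5185, 0.2238, 0.1102]
orientation: [-0.462, -3.107, -0.005]
ft_force: [0.5, 1.2, 0.6]
grip_width: 0.015
```

Request:
step_arm(series=[[1,[0.5,0,0],[0,0,0]],[1,[0.5,0,0],[0,0,0]],[1,[0.5,0,0],[0,0,0]],[1,[0.5,0,0],[0,0,0]],[1,[0.5,0,0],[0,0,0]],[1,[0,0,0],[0,0,0]],[1,[0,0,0],[0,0,0]]])

```text
time_s: 16.73
tool_pos: [0.4536, 0.2434, 0.1105]
orientation: [-0.461, -3.107, -0.005]
ft_force: [1.6, -0.2, -0.3]
grip_width: 0.0151
```

```bash
python3 - <<'E'
from h import *
rk()
E
```

```text
{'time_s': 16.725, 'joint_positions': [0.4082, 0.3502, 1.7942, 0.0037, 0.9958, -0.8703], 'tool_pos': [0.4536, 0.2434, 0.1105], 'orientation': [-0.4606, -3.1072, -0.0053], 'ft_force': [1.6138, -0.2236, -0.2881], 'grip_width': 0.0151}
toolx [-0.957  0.29   0.001] tooly [0.29  0.957 0.003]
rack xy 1.5 70.4 f 0.3 -1.6 -0.3 turn 0.01
```

Now the third case goes to the post end.

Request:
step_arm(series=[[-1,[0,0,0],[0,0,0]],[-1,[0,0,0],[0,0,0]],[-1,[0,0,-0.1],[0,0,0]],[-1,[-0.8,0,0],[0,0,0]],[-1,[-0.8,0,0],[0,0,0]],[-1,[-0.8,0,0],[0,0,0]],[-1,[-0.8,0,0],[0,0,0]],[-1,[-0.8,0,0],[0,0,0]]])

```text
time_s: 17.73
tool_pos: [0.5577, 0.2115, 0.1129]
orientation: [0.462, 3.106, 0.005]
ft_force: [0.3, -0.3, -0.1]
grip_width: 0.0855
```

Request:
step_arm(series=[[-1,[-0.8,0,0],[0,0,0]],[-1,[-0.6,0,0],[0,0,0]],[-1,[0,0,0],[0,0,0]],[-1,[0,0,0],[0,0,0]]])

```text
time_s: 18.23
tool_pos: [0.5961, 0.199, 0.1119]
orientation: [0.467, 3.106, 0.005]
ft_force: [0.0, 0.4, -0.4]
grip_width: 0.0853
```

```bash
python3 - <<'E'
from h import *
rk()
d=grab('wrist')
for t in tops(d,.103,lo=150):print(t,w2r(*t[1:3]),go((t[1],t[2],109)))
E
```

```text
{'time_s': 18.225, 'joint_positions': [0.2534, 0.4832, 1.544, 0.003, 1.1125, -1.0204], 'tool_pos': [0.5961, 0.199, 0.1119], 'orientation': [0.4668, 3.106, 0.005], 'ft_force': [0.02, 0.435, -0.3864], 'grip_width': 0.0853}
toolx [-0.956  0.294 -0.   ] tooly [0.294 0.956 0.003]
rack xy 0.9 -78.8 f 0.4 0.1 -0.4 turn 0.0
(array([255., 212.]), 590, 200, 99, 37, 72.5) (np.float64(0.1), np.float64(-72.7)) [ 0.24 -0.03  0.12]
```

Request:
step_arm(series=[[-1,[0.22,0,0.1],[0,0,0]],[1,[0,0,0],[0,0,0]],[1,[0,0,0],[0,0,0]],[1,[0,0,0],[0,0,0]],[1,[0,0,0],[0,0,0]],[1,[0,0,0],[0,0,0]],[1,[0,0,0],[0,0,0]]])

```text
time_s: 19.15
tool_pos: [0.5881, 0.2015, 0.1096]
orientation: [-0.463, -3.107, -0.004]
ft_force: [0.3, -0.0, 0.2]
grip_width: 0.0157
```

Request:
step_arm(series=[[1,[-0.32,0.03,0],[0,0,0]],[1,[-0.32,0.03,0],[0,0,0]],[1,[-0.32,0,0],[0,0,0]],[1,[-0.32,0,0],[0,0,0]],[1,[0,0,0],[0,0,0]],[1,[0,0,0],[0,0,0]]])

```text
time_s: 19.9
tool_pos: [0.6122, 0.1941, 0.1107]
orientation: [-0.461, -3.091, -0.002]
ft_force: [-2.0, 0.2, 3.8]
grip_width: 0.0155
```

```bash
python3 - <<'E'
from h import *
rk()
E
```

```text
{'time_s': 19.9, 'joint_positions': [0.2368, 0.5085, 1.4987, 0.0084, 1.1492, -1.0412], 'tool_pos': [0.6122, 0.1941, 0.1107], 'orientation': [-0.4614, -3.0907, -0.0024], 'ft_force': [-1.9665, 0.2079, 3.8174], 'grip_width': 0.0155}
toolx [-0.956  0.292  0.017] tooly [ 0.292  0.956 -0.001]
rack xy 0.9 -95.7 f -0.4 1.9 3.8 turn 0.0
```

The case lagged slightly and tilted about 1°. Ease it up 2 mm, level it, continue and set down.

Request:
step_arm(series=[[1,[0,0,-0.12],[0,-0.034,0]],[1,[-0.2,0,0],[0,0,0]],[1,[-0.2,0.03,0],[0,0,0]],[1,[0,0,0],[0,0,0]],[1,[0,0,0.1],[0,0,0]],[1,[0,0,0],[0,0,0]]])

```text
time_s: 20.65
tool_pos: [0.6235, 0.1909, 0.1108]
orientation: [0.463, 3.105, -0.004]
ft_force: [-0.8, 0.4, -4.6]
grip_width: 0.0158
```

```bash
python3 - <<'E'
from h import *
rk()
d=grab('wrist','w4.png')
for t in tops(d,.103,lo=130):print(t,w2r(*t[1:3]),go((t[1],t[2],109)))
E
```

```text
{'time_s': 20.65, 'joint_positions': [0.2342, 0.5134, 1.4889, -0.0035, 1.138, -1.0389], 'tool_pos': [0.6235, 0.1909, 0.1108], 'orientation': [0.4631, 3.1048, -0.0039], 'ft_force': [-0.8394, 0.4005, -4.553], 'grip_width': 0.0158}
toolx [-0.956  0.292 -0.003] tooly [ 0.292  0.956 -0.002]
rack xy 1.2 -107.4 f 0.1 0.9 -4.6 turn 0.0
(array([254., 180.]), 593, 199, 86, 13, 73.0) (np.float64(-0.0), np.float64(-75.9)) [ 1.26 -0.05  0.06]
(array([258., 214.]), 624, 191, 100, 45, 73.1) (np.float64(1.5), np.float64(-107.9)) [-0.02  0.01  0.07]
```

View pics/w4.png

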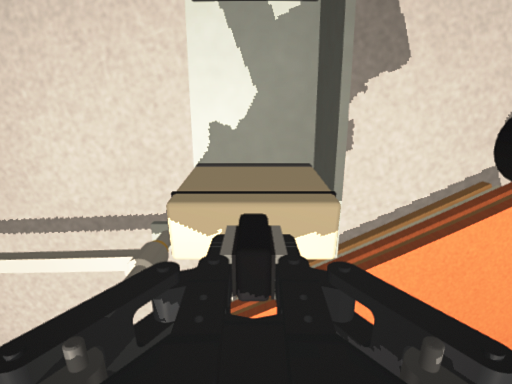

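The case sits at rack y about -107, square. Set it down, release, rise and re-measure the loose cases.

Request:
step_arm(series=[[1,[0,0,0.1],[0,0,0]],[1,[0,0,0.08],[0,0,0]],[-1,[0,0,0],[0,0,0]],[-1,[0,0,0],[0,0,0]],[-1,[0,0,0],[0,0,0]],[-1,[0,0,-0.8],[0,0,0]],[-1,[0,0,-0.9],[0,0,0]],[-1,[0,0,-0.9],[0,0,0]]])

```text
time_s: 21.7
tool_pos: [0.623, 0.191, 0.1745]
orientation: [0.463, 3.105, -0.005]
ft_force: [0.2, 0.0, 0.3]
grip_width: 0.0855
```

Request:
step_arm(series=[[-1,[0,0,-0.9],[0,0,0]],[-1,[0,-0.5,-0.3],[0,0,0]],[-1,[0,-0.9,0],[0,0,0]],[-1,[0,-0.9,0],[0,0,-0.2]],[-1,[0,-0.9,0],[0,0,-0.2]],[-1,[0,-0.9,0],[0,0,-0.2]],[-1,[0,-0.9,0],[0,0,-0.2]],[-1,[0,-0.9,0],[0,0,-0.2]]])

```text
time_s: 22.7
tool_pos: [0.5948, 0.0352, 0.1999]
orientation: [0.343, -3.113, 0.009]
ft_force: [-0.1, -0.7, -0.1]
grip_width: 0.0853
```

```bash
python3 - <<'E'
from h import *
s=st()
a=grab('scene','s4.png')
for t in tops(a,.095)[:]:print(t)
for t in tops(a,.103)[:]:print(t,w2r(*t[1:3]))
print(yaw(s,106.3),go((576,-345)))
E
```

```text
{'time_s': 22.7, 'joint_positions': [-0.0076, 0.365, 1.4993, -0.007, 1.2867, -1.7961], 'tool_pos': [0.5948, 0.0352, 0.1999], 'orientation': [0.3433, -3.1126, 0.0088], 'ft_force': [-0.1372, -0.7472, -0.0568], 'grip_width': 0.0853}
toolx [-0.976 -0.218  0.011] tooly [-0.218  0.976 -0.004]
(array([191., 129.]), 451, -395, 100, 39, -88.4)
(array([224., 134.]), 404, -274, 99, 37, 89.8)
(array([178., 152.]), 576, -345, 99, 38, -73.7)
(array([345., 202.]), 432, 246, 98, 79, 73.4)
(array([301., 231.]), 611, 190, 100, 37, 72.7)
(array([205., 238.]), 804, -27, 91, 88, -54.5)
(array([191., 129.]), 458, -388, 99, 38, -88.4) (np.float64(-600.9), np.float64(-119.4))
(array([224., 134.]), 411, -268, 98, 37, 89.8) (np.float64(-500.0), np.float64(-39.2))
(array([178., 152.]), 582, -338, 98, 37, -73.7) (np.float64(-516.6), np.float64(-223.2))
(array([345., 202.]), 439, 248, 98, 78, 73.4) (np.float64(1.6), np.float64(85.8))
(array([301., 231.]), 616, 192, 99, 37, 72.7) (np.float64(0.1), np.float64(-99.9))
(array([205., 238.]), 807, -23, 90, 87, -54.5) (np.float64(-149.3), np.float64(-345.7))
-0.13 [  4.06 -14.55   0.15]
```

Loose cases haven't moved. The post-end case reads y about -100 from the scene camera, so it needs another nudge later. On to case C.

Request:
step_arm(series=[[-1,[0.28,-0.98,0],[0,0,-0.13]],[-1,[0.28,-0.98,0],[0,0,0]],[-1,[0.28,-0.98,0],[0,0,0]],[-1,[0.28,-0.98,0],[0,0,0]],[-1,[0.28,-0.98,0],[0,0,0]],[-1,[0.28,-0.98,0],[0,0,0]],[-1,[0.28,-0.98,0],[0,0,0]],[-1,[0.28,-0.98,0],[0,0,0]]])

```text
time_s: 23.75
tool_pos: [0.58, -0.1844, 0.1912]
orientation: [0.431, -3.08, 0.004]
ft_force: [-0.0, 0.6, 0.2]
grip_width: 0.085
```

Request:
step_arm(series=[[-1,[0.28,-0.98,0],[0,0,0]],[-1,[0.28,-0.98,0],[0,0,0]],[-1,[0.28,-0.98,0],[0,0,0]],[-1,[0.28,-0.98,0],[0,0,0]],[-1,[0.28,-0.98,0],[0,0,0]],[-1,[0,0,0],[0,0,0]],[-1,[0,0,0],[0,0,0]]])

```text
time_s: 24.62
tool_pos: [0.5678, -0.3203, 0.1838]
orientation: [0.412, -3.069, -0.009]
ft_force: [0.7, -0.2, 0.2]
grip_width: 0.0852
```

```bash
python3 - <<'E'
from h import *
s=st()
d=grab('wrist','w5.png')
for t in tops(d,.095,lo=140):print(t,yaw(s,t[5]),go((t[1],t[2],101)))
print(yaw(s,106.3),go((576,-345)))
E
```

```text
{'time_s': 24.625, 'joint_positions': [-0.5644, 0.4681, 1.3677, -0.0252, 1.3437, -2.3958], 'tool_pos': [0.5678, -0.3203, 0.1838], 'orientation': [0.4119, -3.0693, -0.0086], 'ft_force': [0.7402, -0.2441, 0.2344], 'grip_width': 0.0852}
toolx [-0.964 -0.264  0.044] tooly [-0.263  0.965  0.011]
(array([197.,  35.]), 453, -393, 100, 39, -88.1) 0.47 [ 5.05 -1.63  3.52]
(array([366.,  28.]), 406, -272, 100, 38, -89.7) 0.52 [5.58 3.53 3.6 ]
(array([238., 198.]), 577, -342, 101, 38, -74.9) 0.01 [-0.27 -0.97  3.29]
(array([420., 363.]), 696, -102, 60, 23, 53.5) 1.81 [-7.39  7.03  3.07]
-0.04 [-0.05 -1.04 -0.01]
```

Request:
step_arm(series=[[-1,[-0.1,-0.5,0],[0.02,-0.085,0]],[-1,[-0.05,-0.45,0],[0,0,0]],[-1,[0,0,0.6],[0,0,0]],[-1,[0,0,0.8],[0,0,0]],[-1,[0,0,0.8],[0,0,0]],[-1,[0,0,0.5],[0,0,0]],[-1,[0,0,0],[0,0,0]]])

```text
time_s: 25.55
tool_pos: [0.5781, -0.3367, 0.1109]
orientation: [0.426, -3.108, -0.009]
ft_force: [-0.4, 0.2, 0.4]
grip_width: 0.0855
```

```bash
python3 - <<'E'
from h import *
s=st()
print(yaw(s,105.7),go((576.5,-344,101)))
E
```

```text
{'time_s': 25.55, 'joint_positions': [-0.591, 0.5378, 1.4405, 0.001, 1.1705, -2.4345], 'tool_pos': [0.5781, -0.3367, 0.1109], 'orientation': [0.4258, -3.1078, -0.0086], 'ft_force': [-0.3639, 0.1784, 0.4149], 'grip_width': 0.0855}
toolx [-0.963 -0.269  0.004] tooly [-0.269  0.963  0.006]
-0.0 [ 0.14 -0.27  0.39]
```

Request:
step_arm(series=[[-1,[0.14,-0.26,0.36],[0,0,0]],[-1,[0,0,0],[0,0,0]],[1,[0,0,0],[0,0,0]],[1,[0,0,0],[0,0,0]],[1,[0,0,0],[0,0,0]],[1,[0,0,0],[0,0,0]],[1,[0,0,0],[0,0,0]],[1,[0,0,0],[0,0,0]]], force=70)

```text
time_s: 26.55
tool_pos: [0.5772, -0.3446, 0.1032]
orientation: [0.426, -3.11, -0.006]
ft_force: [-0.9, 0.5, -0.4]
grip_width: 0.0147
```

Request:
step_arm(series=[[1,[0,0,-0.3],[0,0,0]],[1,[0,0,-0.8],[0,0,0]],[1,[0,0,-0.9],[0,0,0]],[1,[0,0,-0.9],[0,0,0]],[1,[0,0,-0.9],[0,0,0]],[1,[0,0,-0.9],[0,0,0]],[1,[0,0,-0.9],[0,0,0]],[1,[0,0,-0.9],[0,0,0]]])

```text
time_s: 27.55
tool_pos: [0.5746, -0.3432, 0.2664]
orientation: [0.425, -3.1, -0.02]
ft_force: [-0.3, 0.5, -3.5]
grip_width: 0.0153
```

```bash
python3 - <<'E'
from h import *
s=st()
print(yaw(s,72.9),go((*r2w(-3,27),290)),r2w(-3,27))
E
```

```text
{'time_s': 27.55, 'joint_positions': [-0.602, 0.4278, 1.2248, 0.0008, 1.5068, -2.4452], 'tool_pos': [0.5746, -0.3432, 0.2664], 'orientation': [0.4247, -3.1, -0.0196], 'ft_force': [-0.2784, 0.4575, -3.4868], 'grip_width': 0.0153}
toolx [-0.963 -0.269  0.011] tooly [-0.269  0.963  0.014]
1.14 [-3.01 22.82 -0.65] [493.806 226.37 ]
```

Request:
step_arm(series=[[1,[0,0,-0.15],[0.02,-0.02,0.19]],[1,[0,0,-0.15],[0,0,0.19]],[1,[0,0,-0.15],[0,0,0.19]],[1,[0,0,-0.1],[0,0,0.19]],[1,[0,0,-0.1],[0,0,0.19]],[1,[0,0,0],[0,0,0.19]],[1,[0,0,0],[0,0,0]]])

```text
time_s: 28.42
tool_pos: [0.5733, -0.3426, 0.286]
orientation: [-0.493, -3.1, -0.004]
ft_force: [0.4, -0.5, -2.7]
grip_width: 0.0153
```

```bash
python3 - <<'E'
from h import *
s=st()
print(yaw(s,72.9),go((*r2w(-3,27),290)),r2w(-3,27))
a=grab('scene','s5.png')
for t in tops(a,.103)[:]:print(t,w2r(*t[1:3]))
E
```

```text
{'time_s': 28.425, 'joint_positions': [-0.6025, 0.4082, 1.2091, 0.0013, 1.5274, -1.8578], 'tool_pos': [0.5733, -0.3426, 0.286], 'orientation': [-0.4932, -3.1003, -0.0039], 'ft_force': [0.4467, -0.5464, -2.6795], 'grip_width': 0.0153}
toolx [-0.951  0.31   0.003] tooly [0.31  0.951 0.002]
-0.03 [10.09 20.65 -0.09] [493.806 226.37 ]
(array([168., 112.]), 432, -533, 121, 25, 73.4) (np.float64(-747.1), np.float64(-137.2))
(array([194., 130.]), 457, -384, 91, 35, -89.5) (np.float64(-597.3), np.float64(-117.3))
(array([216., 131.]), 416, -304, 41, 30, 39.0) (np.float64(-532.9), np.float64(-54.5))
(array([345., 202.]), 439, 247, 99, 78, 72.5) (np.float64(0.6), np.float64(85.5))
(array([301., 230.]), 616, 192, 99, 37, 72.7) (np.float64(0.1), np.float64(-99.9))
(array([205., 238.]), 807, -22, 88, 87, -54.5) (np.float64(-148.4), np.float64(-345.4))
```

Request:
step_arm(series=[[1,[0.46,0.95,-0.02],[0,0,-0.03]],[1,[0.46,0.95,-0.02],[0,0,0]],[1,[0.46,0.95,-0.02],[0,0,0]],[1,[0.46,0.95,-0.02],[0,0,0]],[1,[0.46,0.95,-0.02],[0,0,0]],[1,[0.46,0.95,-0.02],[0,0,0]],[1,[0.46,0.95,-0.02],[0,0,0]],[1,[0.46,0.95,-0.02],[0,0,0]]])

```text
time_s: 29.48
tool_pos: [0.5385, -0.1224, 0.2911]
orientation: [-0.461, -3.107, -0.004]
ft_force: [-0.2, 1.4, -4.4]
grip_width: 0.0149
```

Request:
step_arm(series=[[1,[0.46,0.95,-0.02],[0,0,0]],[1,[0.46,0.95,-0.02],[0,0,0]],[1,[0.46,0.95,-0.02],[0,0,0]],[1,[0.46,0.95,-0.02],[0,0,0]],[1,[0.46,0.95,-0.02],[0,0,0]],[1,[0.46,0.95,-0.02],[0,0,0]],[1,[0.46,0.95,-0.02],[0,0,0]],[1,[0,0,0],[0,0,0]]])

```text
time_s: 30.48
tool_pos: [0.5017, 0.0764, 0.2981]
orientation: [0.445, 3.106, 0.006]
ft_force: [0.2, -0.1, -3.8]
grip_width: 0.0154
```

```bash
python3 - <<'E'
from h import *
s=rk()
s=robot.read_state()
print(yaw(s,72.9),go((*r2w(0,24),290)))
E
```

```text
{'time_s': 30.475, 'joint_positions': [0.0656, 0.1621, 1.5353, 0.0032, 1.4392, -1.2211], 'tool_pos': [0.5017, 0.0764, 0.2981], 'orientation': [0.4448, 3.1057, 0.0064], 'ft_force': [0.1771, -0.0615, -3.7728], 'grip_width': 0.0154}
toolx [-0.96   0.281 -0.004] tooly [0.281 0.96  0.005]
rack xy -144.0 -24.6 f -0.0 -0.2 -3.8 turn 0.03
0.03 [1.87 5.78 0.34]
```

Request:
step_arm(series=[[1,[0.3,0.92,0],[0,0,0.03]],[1,[0.3,0.92,0],[0,0,0]],[1,[0.3,0.92,0],[0,0,0]],[1,[0.3,0.92,0],[0,0,0]],[1,[0.3,0.92,0],[0,0,0]],[1,[0.3,0.92,0],[0,0,0]],[1,[0,0,0],[0,0,0]],[1,[0,0,0],[0,0,0]]])

```text
time_s: 31.48
tool_pos: [0.4965, 0.2233, 0.2997]
orientation: [0.466, 3.097, -0.002]
ft_force: [0.6, 0.0, -2.5]
grip_width: 0.015
```

```bash
python3 - <<'E'
from h import *
rk(); s=robot.read_state()
print(go((*r2w(-2,24),290)))
d=grab('wrist','w6.png'); z=s['tool_pos'][2]-.008
for t in tops(d,z,lo=120):print(t,w2r(*t[1:3]))
for t in tops(d,.103,lo=120):print(t,w2r(*t[1:3]))
E
```

```text
{'time_s': 31.475, 'joint_positions': [0.3491, 0.2138, 1.4639, -0.0058, 1.4553, -0.9225], 'tool_pos': [0.4965, 0.2233, 0.2997], 'orientation': [0.4656, 3.0965, -0.0016], 'ft_force': [0.5835, 0.044, -2.4841], 'grip_width': 0.015}
toolx [-0.956  0.294 -0.01 ] tooly [0.294 0.956 0.001]
rack xy -5.1 23.6 f 0.2 -0.5 -2.5 turn -0.0
[0.02 0.12 0.39]
(array([458.,  63.]), 438, 355, 54, 42, 84.1) (np.float64(103.6), np.float64(118.2))
(array([269., 102.]), 428, 247, 44, 17, 73.0) (np.float64(-2.6), np.float64(96.0))
(array([262., 135.]), 445, 242, 45, 16, 72.9) (np.float64(-2.4), np.float64(78.3))
(array([266., 217.]), 502, 239, 131, 44, 72.5) (np.float64(11.5), np.float64(22.9))
(array([458.,  63.]), 444, 496, 122, 93, 84.1) (np.float64(240.1), np.float64(153.9))
(array([269., 102.]), 420, 254, 100, 38, 73.0) (np.float64(1.7), np.float64(105.7))
(array([262., 135.]), 458, 242, 101, 37, 72.9) (np.float64(1.4), np.float64(65.8))
(array([505., 340.]), 878, 534, 44, 21, 40.9) (np.float64(404.0), np.float64(-249.8))
```

View pics/w6.png

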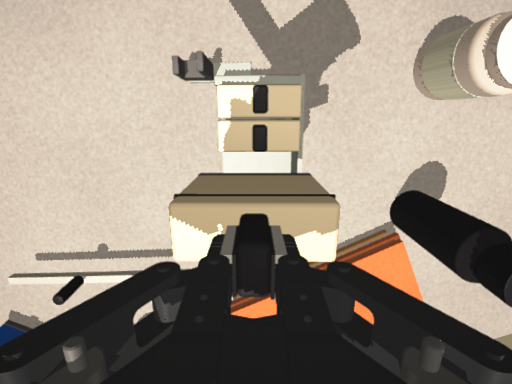

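```bash
python3 - <<'E'
from h import *
d=grab('wrist'); g=d['color'][150:270,210].mean(1).astype(int); print(g.tolist())
s=robot.read_state(); z=s['tool_pos'][2]-.008
for r in(174,193,197,262):
    for zz in (z,z-.095): p=plane(d,(210.,r),zz)*1000; print(r,round(zz,3),w2r(*p[:2]))
E
```

```text
[205, 210, 210, 212, 216, 216, 213, 211, 211, 210, 208, 206, 203, 203, 208, 214, 213, 213, 214, 214, 214, 212, 176, 83, 50, 81, 100, 103, 103, 102, 102, 103, 103, 102, 102, 103, 102, 103, 102, 103, 103, 104, 105, 103, 43, 32, 84, 103, 104, 103, 103, 103, 116, 134, 151, 156, 160, 165, 169, 169, 169, 168, 168, 167, 168, 167, 169, 167, 167, 167, 167, 167, 166, 167, 166, 166, 166, 166, 166, 166, 166, 165, 163, 188, 252, 252, 251, 251, 252, 252, 250, 250, 247, 226, 173, 127, 103, 56, 31, 23, 23, 26, 27, 28, 28, 27, 28, 28, 28, 27, 31, 40, 39, 38, 31, 28, 28, 27, 28, 28]
174 0.292 (np.float64(-29.2), np.float64(57.9))
174 0.197 (np.float64(-44.1), np.float64(38.3))
193 0.292 (np.float64(-29.6), np.float64(46.9))
193 0.197 (np.float64(-44.9), np.float64(20.5))
197 0.292 (np.float64(-29.7), np.float64(44.6))
197 0.197 (np.float64(-45.0), np.float64(16.6))
262 0.292 (np.float64(-31.5), np.float64(3.3))
262 0.197 (np.float64(-48.0), np.float64(-50.7))
```

The held case is centred at rack y≈22.5 with its face about 5 mm clear of the neighbour (46.8). The pair stands at 65.8 and 105.7. Lower in two stages.

Request:
step_arm(series=[[1,[0,0.06,0.5],[0,0.02,0]],[1,[0,0,0.8],[0,0,0]],[1,[0,0,0.8],[0,0,0]],[1,[0,0,0.8],[0,0,0]],[1,[0,0,0.4],[0,0,0]],[1,[0,0,0],[0,0,0]],[1,[0,0,0],[0,0,0]]])

```text
time_s: 32.45
tool_pos: [0.4979, 0.221, 0.2123]
orientation: [-0.477, -3.103, 0.0]
ft_force: [1.3, -0.9, -3.5]
grip_width: 0.015
```

```bash
python3 - <<'E'
from h import *
rk()
print(go((*r2w(-1,24.5),112)))
E
```

```text
{'time_s': 32.45, 'joint_positions': [0.3398, 0.2813, 1.596, 0.0007, 1.2661, -0.9264], 'tool_pos': [0.4979, 0.221, 0.2123], 'orientation': [-0.4766, -3.1034, 0.0004], 'ft_force': [1.2853, -0.8511, -3.4848], 'grip_width': 0.015}
toolx [-0.954  0.3    0.002] tooly [ 0.3    0.954 -0.001]
rack xy -6.9 21.6 f -0.4 -1.5 -3.5 turn -0.01
[0.11 0.24 4.01]
```

Request:
step_arm(series=[[1,[0.1,0.2,0],[0,0,-0.01]],[1,[0,0,0.6],[0,0,0]],[1,[0,0,0.8],[0,0,0]],[1,[0,0,0.8],[0,0,0]],[1,[0,0,0.8],[0,0,0]],[1,[0,0,0.4],[0,0,0]],[1,[0,0,0],[0,0,0]]])

```text
time_s: 33.33
tool_pos: [0.4983, 0.2284, 0.1248]
orientation: [0.466, 3.104, 0.004]
ft_force: [0.5, 0.5, -4.0]
grip_width: 0.0152
```

```bash
python3 - <<'E'
from h import *
rk()
print(go((*r2w(0,24),112)))
E
```

```text
{'time_s': 33.325, 'joint_positions': [0.3523, 0.3717, 1.7087, 0.0008, 1.0577, -0.9211], 'tool_pos': [0.4983, 0.2284, 0.1248], 'orientation': [0.4656, 3.1041, 0.0036], 'ft_force': [0.4865, 0.4751, -4.0347], 'grip_width': 0.0152}
toolx [-0.956  0.293 -0.002] tooly [0.293 0.956 0.003]
rack xy 0.3 23.3 f 0.6 -0.3 -4.0 turn 0.0
[ 0.03 -0.01  0.51]
```

Request:
step_arm(series=[[1,[0,0,0.25],[0,0,0]],[1,[0,0,0.2],[0,0,0]],[1,[0,0,0.1],[0,0,0]],[1,[0,0,0.05],[0,0,0]],[1,[0,0.12,0],[0,0,0]],[1,[0,0.05,0],[0,0,0]],[1,[0,0,0],[0,0,0]]])

```text
time_s: 34.2
tool_pos: [0.5003, 0.2305, 0.1112]
orientation: [0.463, 3.102, -0.002]
ft_force: [0.1, -1.5, -3.4]
grip_width: 0.0147
```

```bash
python3 - <<'E'
from h import *
rk()
E
```

```text
{'time_s': 34.2, 'joint_positions': [0.3577, 0.3908, 1.7189, -0.0048, 1.0276, -0.9145], 'tool_pos': [0.5003, 0.2305, 0.1112], 'orientation': [0.4625, 3.1016, -0.0024], 'ft_force': [0.0923, -1.5306, -3.3695], 'grip_width': 0.0147}
toolx [-0.956  0.292 -0.006] tooly [ 0.292  0.956 -0.001]
rack xy 2.8 22.0 f -1.4 -0.5 -3.4 turn 0.0
```

Request:
step_arm(series=[[1,[0,0,0.1],[0,0,0]],[1,[0,0,0],[0,0,0]]])

```text
time_s: 34.45
tool_pos: [0.501, 0.231, 0.1107]
orientation: [0.462, 3.1, -0.0]
ft_force: [-0.6, -2.6, -5.0]
grip_width: 0.0148
```

Request:
step_arm(series=[[1,[0,0,0.1],[0,0,0]],[1,[0,0,0],[0,0,0]]])

```text
time_s: 34.7
tool_pos: [0.501, 0.2309, 0.1107]
orientation: [0.462, 3.099, 0.0]
ft_force: [-1.3, -2.6, -4.7]
grip_width: 0.015
```

Request:
step_arm(series=[[1,[0,0,0.25],[0,0,0]],[1,[0,0,0],[0,0,0]],[1,[0,0,0],[0,0,0]]])

```text
time_s: 35.08
tool_pos: [0.5025, 0.2309, 0.1112]
orientation: [0.46, 3.093, 0.003]
ft_force: [-0.6, -3.2, -1.4]
grip_width: 0.0152
```

```bash
python3 - <<'E'
from h import *
rk()
d=grab('wrist','w7.png')
a=grab('side','sd7.png')
r=lambda i,x,y,w,h:cv2.resize(i[y:y+h,x:x+w],(400,300),interpolation=cv2.INTER_CUBIC)
cv2.imwrite('pics/c7.png',np.hstack([r(cv2.imread('pics/w7.png'),130,0,260,195*1),r(cv2.imread('pics/sd7.png'),170,130,112,84)]))
E
```

```text
{'time_s': 35.075, 'joint_positions': [0.3577, 0.3894, 1.7216, -0.006, 1.0171, -0.9149], 'tool_pos': [0.5025, 0.2309, 0.1112], 'orientation': [0.4597, 3.0933, 0.0032], 'ft_force': [-0.6383, -3.1939, -1.3723], 'grip_width': 0.0152}
toolx [-0.957  0.291 -0.014] tooly [0.291 0.957 0.004]
rack xy 3.9 20.0 f -3.2 -0.3 -1.4 turn 0.01
```

View pics/c7.png

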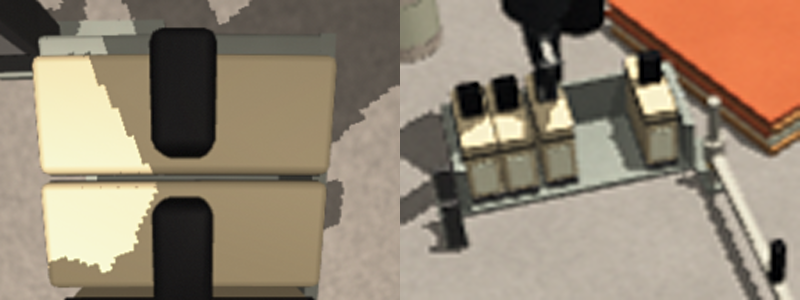

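The side crop shows the new case standing on the floor beside the filed pair, upright. Release and go to the post-end case to take it fully to the wall.

Request:
step_arm(series=[[-1,[0,0,0],[0,0,0]],[-1,[0,0,0],[0,0,0]],[-1,[0,-0.08,-0.15],[0,0.028,0]],[-1,[-0.78,0,0],[0,0,0]],[-1,[-0.78,0,0],[0,0,0]],[-1,[-0.78,0,0],[0,0,0]],[-1,[-0.78,0,0],[0,0,0]],[-1,[-0.78,0,0],[0,0,0]]])

```text
time_s: 36.17
tool_pos: [0.6068, 0.2011, 0.1154]
orientation: [0.463, 3.101, 0.017]
ft_force: [-1.1, 0.3, 0.6]
grip_width: 0.0854
```

Request:
step_arm(series=[[-1,[-0.65,0,0],[0,0,0]],[-1,[0,0,0],[0,0,0]],[-1,[0,0,0],[0,0,0]]])

```text
time_s: 36.55
tool_pos: [0.6264, 0.1944, 0.1148]
orientation: [0.468, 3.099, 0.018]
ft_force: [0.9, 0.0, 1.7]
grip_width: 0.0855
```

```bash
python3 - <<'E'
from h import *
rk()
d=grab('wrist','w8.png')
for t in tops(d,.103,lo=120):print(t,w2r(*t[1:3]),go((t[1],t[2],110)))
E
```

```text
{'time_s': 36.55, 'joint_positions': [0.2322, 0.5095, 1.4845, 0.0085, 1.1368, -1.0427], 'tool_pos': [0.6264, 0.1944, 0.1148], 'orientation': [0.4676, 3.0993, 0.0176], 'ft_force': [0.9301, 0.0277, 1.6961], 'grip_width': 0.0855}
toolx [-0.955  0.295 -0.005] tooly [0.295 0.955 0.012]
rack xy 5.4 -109.2 f 0.3 -0.9 1.7 turn -0.0
(array([254.,  15.]), 517, 226, 99, 17, 73.0) (np.float64(3.5), np.float64(4.7)) [ 4.55 -0.09  0.17]
(array([246., 204.]), 615, 193, 99, 39, 73.6) (np.float64(0.7), np.float64(-98.7)) [ 0.42 -0.19  0.19]
(array([ 93., 364.]), 694, 52, 30, 13, 32.5) (np.float64(-110.8), np.float64(-215.6)) [-4.26 -4.65  0.16]
```

Request:
step_arm(series=[[-1,[0.4,-0.19,0.1],[0.02,0,0]],[-1,[0,0,0.08],[0,0,0]],[1,[0,0,0],[0,0,0]],[1,[0,0,0],[0,0,0]],[1,[0,0,0],[0,0,0]],[1,[0,0,0],[0,0,0]],[1,[0,0,0],[0,0,0]],[1,[0,0,0],[0,0,0]]])

```text
time_s: 37.6
tool_pos: [0.6128, 0.1941, 0.1105]
orientation: [0.465, 3.102, 0.002]
ft_force: [-0.2, 0.7, -0.2]
grip_width: 0.0151
```

Request:
step_arm(series=[[1,[0,0,-0.12],[0,0,0]],[1,[-0.15,0.02,0],[0,0,0]],[1,[-0.15,0.02,0],[0,0,0]],[1,[-0.06,0,0],[0,0,0]],[1,[0,0,0.15],[0,0,0]],[1,[0,0,0.05],[0,0,0]],[1,[0,0,0],[0,0,0]]])

```text
time_s: 38.48
tool_pos: [0.6205, 0.1917, 0.1105]
orientation: [0.465, 3.105, -0.0]
ft_force: [0.7, 0.7, -3.8]
grip_width: 0.0153
```

```bash
python3 - <<'E'
from h import *
rk()
a=grab('scene','s8.png')
for t in tops(a,.103)[:]:print(t,w2r(*t[1:3]))
E
```

```text
{'time_s': 38.475, 'joint_positions': [0.2351, 0.5101, 1.4959, -0.001, 1.1337, -1.0379], 'tool_pos': [0.6205, 0.1917, 0.1105], 'orientation': [0.465, 3.1049, -0.0003], 'ft_force': [0.6978, 0.7331, -3.7567], 'grip_width': 0.0153}
toolx [-0.956  0.293 -0.002] tooly [0.293 0.956 0.   ]
rack xy 1.1 -104.3 f 0.9 -0.5 -3.8 turn 0.0
(array([191., 129.]), 458, -388, 99, 38, -88.6) (np.float64(-600.9), np.float64(-119.4))
(array([224., 134.]), 411, -268, 98, 37, 89.8) (np.float64(-500.0), np.float64(-39.2))
(array([348., 207.]), 449, 272, 76, 49, -21.8) (np.float64(27.4), np.float64(83.3))
(array([297., 232.]), 625, 189, 99, 32, 72.9) (np.float64(-0.2), np.float64(-109.4))
(array([205., 238.]), 807, -22, 89, 87, -54.5) (np.float64(-148.4), np.float64(-345.4))
```

Request:
step_arm(series=[[1,[-0.05,0,0.15],[0,0,0]],[1,[0,0,0.15],[0,0,0]],[-1,[0,0,0],[0,0,0]],[-1,[0,0,0],[0,0,0]],[-1,[0,0,-0.3],[0,0,0]],[-1,[0,0,-0.9],[0,0,0]],[-1,[0,0,-0.9],[0,0,0]],[-1,[0,0,-0.9],[0,0,0]]])

```text
time_s: 39.52
tool_pos: [0.6213, 0.1916, 0.1858]
orientation: [0.465, 3.105, 0.0]
ft_force: [-0.3, -0.8, 0.4]
grip_width: 0.0855
```

Request:
step_arm(series=[[-1,[0.3,-0.9,-0.5],[0,0,0]],[-1,[0.3,-0.98,0],[0,0,0]],[-1,[0.3,-0.98,0],[0,0,0]],[-1,[0.3,-0.98,0],[0,0,0]],[-1,[0.3,-0.98,0],[0,0,-0.1]],[-1,[0.3,-0.98,0],[0,0,-0.1]],[-1,[0.3,-0.98,0],[0,0,-0.2]],[-1,[0.3,-0.98,0],[0,0,-0.2]]])

```text
time_s: 40.52
tool_pos: [0.5047, 0.0084, 0.1987]
orientation: [0.02, -3.139, 0.005]
ft_force: [0.2, -0.5, -0.8]
grip_width: 0.0854
```

```bash
python3 - <<'E'
from h import *
s=st()
a=grab('scene','s9.png')
for t in tops(a,.103)[:]:print(t,w2r(*t[1:3]))
print(yaw(s,89.8),go((404,-274)), yaw(s,91.4), go((451,-395)))
E
```

```text
{'time_s': 40.525, 'joint_positions': [-0.0644, 0.2394, 1.6953, -0.0037, 1.2087, -1.6468], 'tool_pos': [0.5047, 0.0084, 0.1987], 'orientation': [0.0203, -3.1394, 0.0053], 'ft_force': [0.2268, -0.5264, -0.7625], 'grip_width': 0.0854}
toolx [-1.    -0.013  0.002] tooly [-0.013  1.    -0.003]
(array([191., 129.]), 458, -388, 99, 35, 89.9) (np.float64(-600.9), np.float64(-119.4))
(array([224., 134.]), 411, -268, 98, 37, 89.8) (np.float64(-500.0), np.float64(-39.2))
(array([339., 204.]), 452, 231, 119, 116, 71.4) (np.float64(-10.9), np.float64(68.3))
(array([299., 232.]), 623, 190, 99, 36, 72.9) (np.float64(0.2), np.float64(-107.2))
(array([205., 238.]), 807, -22, 89, 87, -54.5) (np.float64(-148.4), np.float64(-345.4))
0.03 [  4.13 -11.13   0.08] -0.02 [  2.32 -16.     0.1 ]
```

Post-end case now at -107 and the block ends at about +10, so there is 98 mm of room for two cases. On to case B.

Request:
step_arm(series=[[-1,[0.37,-0.97,0],[0,0,0]],[-1,[0.37,-0.97,-0.05],[0,0,0]],[-1,[0.37,-0.97,-0.05],[0,0,0]],[-1,[0.37,-0.97,-0.05],[0,0,0]],[-1,[0.37,-0.97,-0.05],[0,0,0]],[-1,[0.37,-0.97,-0.05],[0,0,0]],[-1,[0.37,-0.97,-0.05],[0,0,0]],[-1,[0.37,-0.97,-0.05],[0,0,0]]])

```text
time_s: 41.58
tool_pos: [0.4179, -0.1961, 0.2073]
orientation: [0.012, -3.128, 0.008]
ft_force: [0.2, 0.1, -0.0]
grip_width: 0.0853
```

Request:
step_arm(series=[[-1,[0.37,-0.97,0],[0,0,0]],[-1,[0.37,-0.97,0],[0,0,0]],[-1,[0.3,-0.8,0],[0,0,0]],[-1,[0,0,0],[0,0,0]],[-1,[0,0,0],[0,0,0]]])

```text
time_s: 42.2
tool_pos: [0.3849, -0.2668, 0.2069]
orientation: [-0.0, -3.124, 0.005]
ft_force: [0.3, -0.3, -0.1]
grip_width: 0.0855
```

```bash
python3 - <<'E'
from h import *
s=st()
d=grab('wrist','w9.png')
for t in tops(d,.095,lo=140):print(t,yaw(s,t[5]),go((t[1],t[2],101)))
E
```

```text
{'time_s': 42.2, 'joint_positions': [-0.6854, 0.1868, 1.7454, -0.0145, 1.221, -2.251], 'tool_pos': [0.3849, -0.2668, 0.2069], 'orientation': [-0.0003, -3.124, 0.0051], 'ft_force': [0.2712, -0.3177, -0.0724], 'grip_width': 0.0855}
toolx [-1.     0.     0.018] tooly [ 0.     1.    -0.003]
(array([253., 208.]), 406, -271, 100, 38, -89.9) -0.0 [-0.91 -0.16  4.22]
(array([108., 250.]), 453, -407, 71, 40, 88.7) 0.05 [-2.79 -5.6   4.21]
```

Request:
step_arm(series=[[-1,[-0.42,-0.1,0],[0,-0.036,0]],[-1,[-0.4,-0.1,0],[0,0,0]],[-1,[0,0,0.7],[0,0,0]],[-1,[0,0,0.9],[0,0,0]],[-1,[0,0,0.9],[0,0,0]],[-1,[0,0,0.9],[0,0,0]],[-1,[0,0,0.4],[0,0,0]],[-1,[0,0,0],[0,0,0]]])

```text
time_s: 43.25
tool_pos: [0.415, -0.2717, 0.1102]
orientation: [-0.01, 3.134, -0.01]
ft_force: [-0.0, 0.4, -0.0]
grip_width: 0.0851
```

```bash
python3 - <<'E'
from h import *
s=st()
print(yaw(s,90),go((405.5,-273,101)))
d=grab('wrist','w9.png')
for t in tops(d,.095,lo=140):print(t,yaw(s,t[5]),go((t[1],t[2],101)))
E
```

```text
{'time_s': 43.25, 'joint_positions': [-0.6649, 0.3247, 1.8398, 0.0, 0.967, -2.242], 'tool_pos': [0.415, -0.2717, 0.1102], 'orientation': [-0.0098, 3.1336, -0.0099], 'ft_force': [-0.0434, 0.3837, -0.0244], 'grip_width': 0.0851}
toolx [-1.    -0.006 -0.008] tooly [-0.006  1.    -0.006]
0.01 [ 0.38 -0.05  0.36]
(array([259., 208.]), 405, -272, 100, 39, -89.2) -0.02 [0.41 0.   0.38]
(array([ 67., 262.]), 443, -397, 95, 36, -81.1) -0.3 [-1.07 -5.01  0.43]
```

Request:
step_arm(series=[[-1,[0.36,-0.03,0.34],[0,0.016,0]],[-1,[0,0,0],[0,0,0]],[1,[0,0,0],[0,0,0]],[1,[0,0,0],[0,0,0]],[1,[0,0,0],[0,0,0]],[1,[0,0,0],[0,0,0]],[1,[0,0,0],[0,0,0]],[1,[0,0,0],[0,0,0]]])

```text
time_s: 44.3
tool_pos: [0.4064, -0.2732, 0.1032]
orientation: [-0.009, 3.139, -0.013]
ft_force: [-1.1, -0.0, -3.2]
grip_width: 0.015
```

Request:
step_arm(series=[[1,[0,0,-0.3],[0,0,0]],[1,[0,0,-0.8],[0,0,0]],[1,[0,0,-0.95],[0,0,0]],[1,[0,0,-0.95],[0,0,0]],[1,[0,0,-0.95],[0,0,0]],[1,[0,0,-0.95],[0,0,0]],[1,[0,0,-0.95],[0,0,0]],[1,[0,0,-0.95],[0,0,0]]])

```text
time_s: 45.3
tool_pos: [0.4034, -0.2699, 0.2779]
orientation: [0.009, -3.138, 0.006]
ft_force: [0.2, -1.0, -3.2]
grip_width: 0.0151
```

Request:
step_arm(series=[[1,[0,0,-0.3],[0,0,0.15]],[1,[0,0,0],[0,0,0.15]],[1,[0,0,0],[0,0,0.15]],[1,[0,0,0],[0,0,0.14]],[1,[0,0,0],[0,0,0]],[1,[0,0,0],[0,0,0]]])

```text
time_s: 46.05
tool_pos: [0.403, -0.2695, 0.29]
orientation: [0.464, 3.105, -0.011]
ft_force: [0.5, -0.1, -3.0]
grip_width: 0.0153
```

```bash
python3 - <<'E'
from h import *
s=st()
print(yaw(s,72.9),go((*r2w(-3,-13),295)),r2w(-3,-13))
a=grab('scene','s10.png')
for t in tops(a,.095)[:]:print(t)
E
```

```text
{'time_s': 46.05, 'joint_positions': [-0.6725, 0.134, 1.5906, -0.0054, 1.4121, -1.9459], 'tool_pos': [0.403, -0.2695, 0.29], 'orientation': [0.4639, 3.1055, -0.0111], 'ft_force': [0.466, -0.0892, -2.9838], 'grip_width': 0.0153}
toolx [-0.956  0.292 -0.003] tooly [ 0.292  0.956 -0.007]
0.0 [ 0.72 20.03 -0.34] [532.046 214.61 ]
(array([74.,  2.]), 28, -1669, 138, 104, -54.7)
(array([48., 14.]), 182, -1660, 151, 133, 51.3)
(array([219.,  93.]), 207, -452, 118, 27, 72.4)
(array([191., 129.]), 451, -395, 99, 35, -89.5)
(array([339., 203.]), 445, 229, 120, 116, 71.3)
(array([299., 232.]), 618, 187, 100, 36, 72.9)
(array([205., 238.]), 803, -26, 89, 88, -54.5)
```

Request:
step_arm(series=[[1,[0.04,0.7,-0.03],[0,0,0]],[1,[0.04,1,-0.03],[0,0,0]],[1,[0.04,1,-0.03],[0,0,0]],[1,[0.04,1,-0.03],[0,0,0]],[1,[0.04,1,-0.03],[0,0,0]],[1,[0.04,1,-0.03],[0,0,0]],[1,[0.04,1,-0.03],[0,0,0]],[1,[0.04,1,-0.03],[0,0,0]]])

```text
time_s: 47.1
tool_pos: [0.4519, -0.071, 0.2952]
orientation: [0.461, 3.107, -0.003]
ft_force: [-0.2, -0.1, -2.2]
grip_width: 0.0154
```

Request:
step_arm(series=[[1,[0.04,1,0],[0,0,0]],[1,[0.04,1,0],[0,0,0]],[1,[0.04,1,0],[0,0,0]],[1,[0.04,1,0],[0,0,0]],[1,[0.04,1,0],[0,0,0]],[1,[0.04,1,0],[0,0,0]],[1,[0.04,0.8,0],[0,0,0]],[1,[0,0,0],[0,0,0]]])

```text
time_s: 48.1
tool_pos: [0.4909, 0.1097, 0.2953]
orientation: [-0.445, -3.108, -0.004]
ft_force: [0.5, -0.3, -4.0]
grip_width: 0.0151
```

```bash
python3 - <<'E'
from h import *
rk()
print(go((*r2w(-4,-13),295)))
E
```

```text
{'time_s': 48.1, 'joint_positions': [0.1335, 0.1607, 1.544, 0.0032, 1.4385, -1.1535], 'tool_pos': [0.4909, 0.1097, 0.2953], 'orientation': [-0.4447, -3.1075, -0.004], 'ft_force': [0.4894, -0.3188, -4.0411], 'grip_width': 0.0151}
toolx [-0.96   0.28   0.003] tooly [0.28  0.96  0.002]
rack xy -115.4 -4.5 f -0.2 -0.6 -4.0 turn 0.03
[-0.4   4.45  0.02]
```

Request:
step_arm(series=[[1,[-0.08,0.86,0],[0,0,0.03]],[1,[-0.08,0.86,0],[0,0,0]],[1,[-0.08,0.86,0],[0,0,0]],[1,[-0.08,0.86,0],[0,0,0]],[1,[-0.05,0.86,0],[0,0,0]],[1,[0,0,0],[0,0,0]],[1,[0,0,0],[0,0,0]]])

```text
time_s: 48.98
tool_pos: [0.5316, 0.2153, 0.2946]
orientation: [-0.464, -3.102, 0.001]
ft_force: [-0.6, -0.1, -2.5]
grip_width: 0.0154
```

```bash
cat >> h.py <<'E'
def held(d,s):
    "rack-y of the held case's front top edge and of the next filed case's near edge, from column profiles"
    z=s['tool_pos'][2]-.008
    g=cv2.GaussianBlur(d['color'],(1,5),0)[:,:,0].astype(int)
    for c in(200,215,300):
        prof=g[90:275,c]; e=[i+90 for i in range(2,183) if abs(prof[i+1]-prof[i-1])>25]
        print(c,[(r,float(w2r(*(plane(d,(c,r),z)*1000)[:2])[1]),float(w2r(*(plane(d,(c,r),.103)*1000)[:2])[1])) for r in e])
E
python3 - <<'E'
from h import *
rk(); print(go((*r2w(-3,-13),295)))
s=robot.read_state(); d=grab('wrist','w10.png')
for t in tops(d,.103,lo=120):print(t,w2r(*t[1:3]))
held(d,s)
E
```

```text
{'time_s': 48.975, 'joint_positions': [0.3101, 0.2659, 1.4047, 0.0017, 1.4752, -0.9636], 'tool_pos': [0.5316, 0.2153, 0.2946], 'orientation': [-0.4644, -3.1025, 0.0006], 'ft_force': [-0.6113, -0.1029, -2.5323], 'grip_width': 0.0154}
toolx [-0.956  0.293  0.004] tooly [ 0.293  0.956 -0.001]
rack xy -2.4 -12.4 f -0.3 0.6 -2.5 turn 0.0
[-0.02 -0.02 -0.02]
(array([461.,  44.]), 452, 490, 116, 76, 85.7) (np.float64(236.7), np.float64(144.5))
(array([237.,  56.]), 401, 238, 48, 22, 37.6) (np.float64(-19.2), np.float64(119.2))
(array([266., 106.]), 453, 232, 121, 115, 72.0) (np.float64(-9.6), np.float64(67.7))
(array([503., 336.]), 897, 507, 44, 38, 0.1) (np.float64(383.8), np.float64(-275.9))
200 [(121, 50.6, 50.1), (122, 50.0, 49.0), (168, 25.3, -5.8), (169, 24.7, -7.0), (170, 24.1, -8.3), (171, 23.6, -9.5), (189, 13.3, -32.3), (190, 12.7, -33.6), (192, 11.5, -36.1), (193, 10.9, -37.4), (199, 7.4, -45.3), (200, 6.8, -46.6), (228, -10.3, -84.4), (229, -10.9, -85.8), (230, -11.6, -87.2), (256, -28.5, -124.5), (257, -29.2, -126.0), (258, -29.8, -127.5), (259, -30.5, -129.0), (260, -31.2, -13
[... 180 characters left out ...]
 -36.1), (193, 10.9, -37.4), (199, 7.4, -45.2), (200, 6.8, -46.5), (230, -11.5, -87.1), (231, -12.2, -88.5), (232, -12.8, -89.9), (234, -14.1, -92.7), (235, -14.7, -94.1), (236, -15.4, -95.5), (237, -16.0, -96.9), (238, -16.6, -98.4)]
300 [(159, 30.3, 5.4), (160, 29.8, 4.2), (161, 29.2, 3.0), (168, 25.3, -5.6), (169, 24.8, -6.9), (170, 24.2, -8.1), (171, 23.6, -9.4), (173, 22.5, -11.8), (189, 13.4, -32.1), (190, 12.8, -33.4), (192, 11.6, -36.0), (193, 11.0, -37.3), (194, 10.4, -38.6), (199, 7.5, -45.1), (200, 6.9, -46.4), (236, -15.3, -95.4), (237, -15.9, -96.8), (238, -16.6, -98.2), (253, -26.4, -119.9), (254, -27.0, -121.3), (255, -27.7, -122.8), (256, -28.4, -124.3), (257, -29.0, -125.8)]
```

View pics/w10.png

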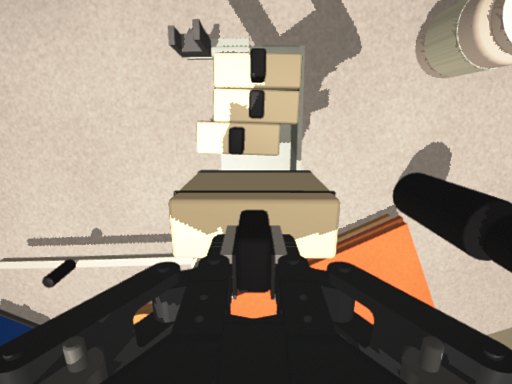

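The wrist view shows case C, already filed at (238,138), now about 20 mm forward of its neighbours, most likely the announced knock. Its near face (row 155) is at y≈10 and the held case B is clear of it. I'll set B down first, then slide C back.

Request:
step_arm(series=[[1,[-0.08,0,0.5],[0,-0.008,0]],[1,[0,0,0.8],[0,0,0]],[1,[0,0,0.8],[0,0,0]],[1,[0,0,0.8],[0,0,0]],[1,[0,0,0.3],[0,0,0]],[1,[0,0,0],[0,0,0]],[1,[0,0,0],[0,0,0]]])

```text
time_s: 49.9
tool_pos: [0.5325, 0.2106, 0.2105]
orientation: [-0.473, -3.106, 0.004]
ft_force: [1.1, -0.1, -3.2]
grip_width: 0.0152
```

```bash
python3 - <<'E'
from h import *
rk()
print(go((*r2w(-1,-14),112)))
E
```

```text
{'time_s': 49.9, 'joint_positions': [0.3041, 0.3207, 1.5408, -0.0021, 1.2814, -0.964], 'tool_pos': [0.5325, 0.2106, 0.2105], 'orientation': [-0.4726, -3.1055, 0.0038], 'ft_force': [1.0541, -0.0554, -3.2213], 'grip_width': 0.0152}
toolx [-0.955  0.297 -0.   ] tooly [ 0.297  0.955 -0.002]
rack xy -6.7 -14.6 f 0.3 -1.0 -3.2 turn -0.01
[0.03 0.24 3.94]
```

Request:
step_arm(series=[[1,[0,0.2,0],[0,0,-0.01]],[1,[0,0,0.6],[0,0,0]],[1,[0,0,0.8],[0,0,0]],[1,[0,0,0.8],[0,0,0]],[1,[0,0,0.8],[0,0,0]],[1,[0,0,0.4],[0,0,0]],[1,[0,0,0],[0,0,0]],[1,[0,0,0.25],[0,0,0]]])

```text
time_s: 50.9
tool_pos: [0.5367, 0.217, 0.117]
orientation: [0.461, 3.101, 0.001]
ft_force: [0.5, 0.3, -2.4]
grip_width: 0.0152
```

Request:
step_arm(series=[[1,[0,0,0.2],[0,0,0]],[1,[0,0,0.1],[0,0,0]],[1,[0,0.12,0],[0,0,0]],[1,[0,0.05,0],[0,0,0]],[1,[0,0,0],[0,0,0]]])

```text
time_s: 51.52
tool_pos: [0.5386, 0.2196, 0.1118]
orientation: [0.459, 3.099, -0.003]
ft_force: [0.5, -2.0, -2.6]
grip_width: 0.0149
```

```bash
python3 - <<'E'
from h import *
rk()
d=grab('wrist','w11.png')
for t in tops(d,.103,lo=120):print(t,w2r(*t[1:3]))
E
```

```text
{'time_s': 51.525, 'joint_positions': [0.3182, 0.4255, 1.6533, -0.0065, 1.056, -0.9552], 'tool_pos': [0.5386, 0.2196, 0.1118], 'orientation': [0.4592, 3.0992, -0.0031], 'ft_force': [0.4852, -1.9672, -2.5619], 'grip_width': 0.0149}
toolx [-0.957  0.29  -0.009] tooly [ 0.29   0.957 -0.001]
rack xy 3.7 -17.8 f -1.7 -1.0 -2.6 turn 0.01
(array([227.,  97.]), 463, 228, 119, 92, 71.3) (np.float64(-10.5), np.float64(56.9))
(array([308.,  16.]), 438, 277, 43, 15, 73.9) (np.float64(29.0), np.float64(95.2))
(array([260., 223.]), 537, 220, 100, 39, 72.9) (np.float64(3.6), np.float64(-16.2))
```

Request:
step_arm(series=[[1,[0,0,0.2],[0,0,0]],[-1,[0,0,0],[0,0,0]],[-1,[0,0,0],[0,0,0]],[-1,[0,-0.1,-0.15],[0,0.02,0]],[-1,[0,0,0],[0,0,0]]])

```text
time_s: 52.2
tool_pos: [0.5414, 0.2201, 0.1171]
orientation: [0.461, 3.101, 0.012]
ft_force: [-0.2, 0.6, -0.1]
grip_width: 0.0845
```

Request:
step_arm(series=[[-1,[0.5,-0.25,0],[0,0,0]],[-1,[0.5,-0.25,0],[0,0,0]],[-1,[0.5,-0.25,0],[0,0,0]],[-1,[0,0,0],[0,0,0]],[-1,[0,0,0],[0,0,0]]])

```text
time_s: 52.82
tool_pos: [0.4952, 0.2122, 0.1159]
orientation: [0.461, 3.104, 0.01]
ft_force: [0.5, 0.0, 0.3]
grip_width: 0.0858
```

```bash
python3 - <<'E'
from h import *
rk(); s=robot.read_state()
d=grab('wrist','w12.png')
for t in tops(d,.103,lo=120):print(t,w2r(*t[1:3]),go((t[1],t[2],110)))
E
```

```text
{'time_s': 52.825, 'joint_positions': [0.3235, 0.3697, 1.7414, 0.005, 1.0243, -0.9547], 'tool_pos': [0.4952, 0.2122, 0.1159], 'orientation': [0.4613, 3.1039, 0.0103], 'ft_force': [0.476, 0.0164, 0.2624], 'grip_width': 0.0858}
toolx [-0.957  0.291 -0.003] tooly [0.291 0.957 0.007]
rack xy -16.1 21.5 f 0.2 -0.5 0.3 turn 0.01
(array([289., 110.]), 437, 248, 100, 76, 71.2) (np.float64(1.0), np.float64(87.7)) [2.64 0.69 0.23]
(array([241., 208.]), 486, 210, 100, 39, 70.4) (np.float64(-20.9), np.float64(29.7)) [ 0.32 -0.19  0.23]
(array([288., 285.]), 536, 217, 94, 44, 73.8) (np.float64(0.4), np.float64(-16.1)) [-1.51  0.66  0.24]
```

View pics/w12.png

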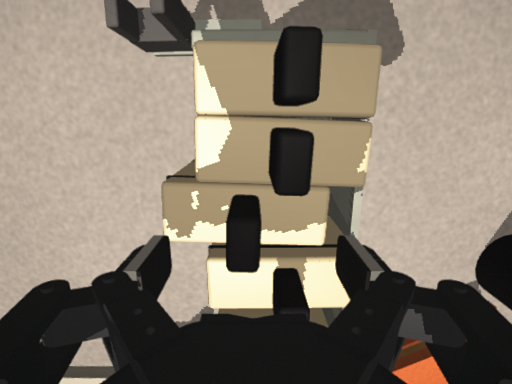

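C is at rack (-21, 30), about 2° askew, with its lug at (243,233). Grip it, ease it off its neighbour and slide it back to the rear stop.

Request:
step_arm(series=[[-1,[0.28,-0.19,0.12],[0.014,0,0]],[-1,[0,0,0.06],[0,0,0]],[1,[0,0,0],[0,0,0]],[1,[0,0,0],[0,0,0]],[1,[0,0,0],[0,0,0]],[1,[0,0,0],[0,0,0]],[1,[0,0,0],[0,0,0]],[1,[0,0,0],[0,0,0]]])

```text
time_s: 53.88
tool_pos: [0.4881, 0.2096, 0.1109]
orientation: [0.462, 3.104, -0.001]
ft_force: [0.2, 0.2, 0.2]
grip_width: 0.0152
```

```bash
python3 - <<'E'
from h import *
rk()
E
```

```text
{'time_s': 53.875, 'joint_positions': [0.3277, 0.3686, 1.76, -0.0026, 1.0104, -0.9462], 'tool_pos': [0.4881, 0.2096, 0.1109], 'orientation': [0.4621, 3.104, -0.0011], 'ft_force': [0.2282, 0.2088, 0.1527], 'grip_width': 0.0152}
toolx [-0.957  0.291 -0.003] tooly [ 0.291  0.957 -0.   ]
rack xy -20.7 27.6 f 0.3 -0.2 0.2 turn 0.01
```

Request:
step_arm(series=[[1,[-0.1,0,-0.06],[0,0,0.01]],[1,[0,0.25,0],[0,0,0]],[1,[0,0.25,0],[0,0,0]],[1,[0,0.25,0],[0,0,0]],[1,[0,0.15,0],[0,0,0]],[1,[0,0.06,0.08],[0,0,0]],[1,[0,0,0.1],[0,0,0]]])

```text
time_s: 54.75
tool_pos: [0.4969, 0.2316, 0.111]
orientation: [0.468, 3.105, -0.008]
ft_force: [-5.2, -3.8, 16.1]
grip_width: 0.0154
```

```bash
python3 - <<'E'
from h import *
rk()
d=grab('wrist','w13.png')
for t in tops(d,.103,lo=120):print(t,w2r(*t[1:3]),go((t[1],t[2],110)))
E
```

```text
{'time_s': 54.75, 'joint_positions': [0.363, 0.3902, 1.7207, -0.0065, 1.0316, -0.9055], 'tool_pos': [0.4969, 0.2316, 0.111], 'orientation': [0.4676, 3.1046, -0.0083], 'ft_force': [-5.1695, -3.7617, 16.1447], 'grip_width': 0.0154}
toolx [-0.956  0.295 -0.003] tooly [ 0.295  0.956 -0.005]
rack xy 2.9 25.6 f -5.1 3.8 16.1 turn -0.0
(array([262., 115.]), 438, 248, 100, 75, 72.1) (np.float64(1.3), np.float64(86.7)) [ 2.44 -0.07  0.04]
(array([200., 220.]), 485, 205, 43, 39, 71.3) (np.float64(-26.0), np.float64(29.1)) [ 0.14 -1.16  0.05]
(array([307., 223.]), 503, 258, 46, 37, 72.9) (np.float64(29.9), np.float64(27.5)) [0.07 1.08 0.04]
```

C is back against the stop. Release, rise and head to case A.

Request:
step_arm(series=[[1,[0,-0.02,-0.04],[0,0,0]],[-1,[0,0,0],[0,0,0]],[-1,[0,0,0],[0,0,0]],[-1,[0,0,0],[0,0,0]],[-1,[0,0,-0.7],[0,0,0]],[-1,[0,0,-0.9],[0,0,0]],[-1,[0,0,-0.9],[0,0,0]],[-1,[0,0,-0.9],[0,0,0]]])

```text
time_s: 55.8
tool_pos: [0.4963, 0.2321, 0.1976]
orientation: [-0.468, -3.106, 0.01]
ft_force: [0.6, -0.2, 0.3]
grip_width: 0.0857
```

Request:
step_arm(series=[[-1,[0,-0.8,-0.3],[0,0,0]],[-1,[0,-0.98,0],[0,0,0]],[-1,[0,-0.98,0],[0,0,0]],[-1,[0,-0.98,0],[0,0,0]],[-1,[0,-0.98,0],[0,0,-0.15]],[-1,[0,-0.98,0],[0,0,-0.15]],[-1,[0,-0.98,0],[0,0,-0.15]],[-1,[0,-0.98,0],[0,0,-0.15]]])

```text
time_s: 56.8
tool_pos: [0.4424, 0.0351, 0.2032]
orientation: [0.02, -3.133, 0.016]
ft_force: [0.6, 0.8, 0.5]
grip_width: 0.0855
```

```bash
python3 - <<'E'
from h import *
s=st()
a=grab('scene','s11.png')
for t in tops(a,.103)[:]:print(t,w2r(*t[1:3]))
for t in tops(a,.095)[:2]:print(t,yaw(s,t[5]),go((t[1],t[2])))
E
```

```text
{'time_s': 56.8, 'joint_positions': [-0.0077, 0.1546, 1.7984, -0.0108, 1.1974, -1.5874], 'tool_pos': [0.4424, 0.0351, 0.2032], 'orientation': [0.0202, -3.1326, 0.0156], 'ft_force': [0.5853, 0.7517, 0.4658], 'grip_width': 0.0855}
toolx [-1.    -0.013  0.009] tooly [-0.013  1.    -0.01 ]
(array([191., 129.]), 457, -388, 99, 35, -89.5) (np.float64(-601.2), np.float64(-118.4))
(array([331., 197.]), 448, 209, 116, 31, -16.5) (np.float64(-33.1), np.float64(65.7))
(array([346., 209.]), 464, 266, 116, 50, -18.4) (np.float64(26.1), np.float64(67.2))
(array([322., 217.]), 538, 218, 99, 37, 73.6) (np.float64(2.0), np.float64(-17.7))
(array([299., 232.]), 623, 190, 99, 36, 72.9) (np.float64(0.2), np.float64(-107.2))
(array([205., 238.]), 807, -22, 89, 87, -54.5) (np.float64(-148.4), np.float64(-345.4))
(array([191., 129.]), 451, -395, 100, 35, -89.5) 0.01 [ -0.12 -17.11   0.21]
(array([331., 197.]), 441, 207, 117, 31, -16.5) -2.54 [-0.07  6.98 -0.09]
```

Row is good: the block runs from 8.5 to 126, B is at -17.7 and the post-end case at -107. That leaves a 51 mm gap centred at -62.5 for A.

Request:
step_arm(series=[[-1,[0,-0.98,0],[0.02,0,0]],[-1,[0,-0.98,0],[0,0,0]],[-1,[0,-0.98,0],[0,0,0]],[-1,[0,-0.98,0],[0,0,0]],[-1,[0,-0.98,0],[0,0,0]],[-1,[0,-0.98,0],[0,0,0]],[-1,[0,-0.98,0],[0,0,0]],[-1,[0,-0.98,0],[0,0,0]]])

```text
time_s: 57.85
tool_pos: [0.4329, -0.1706, 0.2017]
orientation: [0.01, -3.119, 0.032]
ft_force: [-0.3, -0.4, -0.2]
grip_width: 0.0852
```

Request:
step_arm(series=[[-1,[0,-0.98,0],[0,0,0]],[-1,[0,-0.98,0],[0,0,0]],[-1,[0,-0.98,0],[0,0,0]],[-1,[0,-0.98,0],[0,0,0]],[-1,[0,-0.98,0],[0,0,0]],[-1,[0,-0.98,0],[0,0,0]],[-1,[0,-0.98,0],[0,0,0]],[-1,[0,-0.5,0],[0,0,0]]])

```text
time_s: 58.85
tool_pos: [0.4233, -0.3599, 0.1992]
orientation: [-0.005, -3.107, 0.021]
ft_force: [0.7, 0.3, 0.1]
grip_width: 0.0852
```

Request:
step_arm(series=[[-1,[0,0,0],[0,0,0]],[-1,[0,0,0],[0,0,0]]])

```text
time_s: 59.1
tool_pos: [0.4227, -0.3598, 0.1987]
orientation: [-0.007, -3.107, 0.018]
ft_force: [-0.1, -0.8, 0.0]
grip_width: 0.0854
```

```bash
python3 - <<'E'
from h import *
s=st()
d=grab('wrist','w14.png')
for t in tops(d,.095,lo=140):print(t,yaw(s,t[5]),go((t[1],t[2],101)))
E
```

```text
{'time_s': 59.1, 'joint_positions': [-0.7594, 0.3163, 1.5809, -0.0341, 1.2618, -2.3149], 'tool_pos': [0.4227, -0.3598, 0.1987], 'orientation': [-0.0073, -3.1067, 0.0183], 'ft_force': [-0.0961, -0.7658, 0.0098], 'grip_width': 0.0854}
toolx [-0.999  0.005  0.035] tooly [ 0.004  1.    -0.012]
(array([225., 222.]), 452, -392, 101, 39, -89.7) -0.02 [-1.31 -1.24  3.88]
```

Request:
step_arm(series=[[-1,[-0.55,-0.65,0],[-0.024,-0.07,-0.02]],[-1,[-0.55,-0.65,0],[0,0,0]],[-1,[0,0,0],[0,0,0]],[-1,[0,0,0.7],[0,0,0]],[-1,[0,0,0.9],[0,0,0]],[-1,[0,0,0.9],[0,0,0]],[-1,[0,0,0.8],[0,0,0]],[-1,[0,0,0],[0,0,0]]])

```text
time_s: 60.15
tool_pos: [0.4487, -0.3822, 0.1152]
orientation: [0.021, -3.139, -0.009]
ft_force: [-0.2, -0.2, -0.7]
grip_width: 0.0856
```

```bash
python3 - <<'E'
from h import *
s=st()
d=grab('wrist','w15.png')
for t in tops(d,.095,lo=140):print(t,yaw(s,t[5]),go((t[1],t[2],102)))
E
```

```text
{'time_s': 60.15, 'joint_positions': [-0.7788, 0.436, 1.6229, 0.0027, 1.088, -2.3641], 'tool_pos': [0.4487, -0.3822, 0.1152], 'orientation': [0.0207, -3.1395, -0.0085], 'ft_force': [-0.2081, -0.22, -0.6677], 'grip_width': 0.0856}
toolx [-1.    -0.013  0.002] tooly [-0.013  1.     0.005]
(array([247., 218.]), 452, -393, 100, 38, -89.3) 0.0 [-0.1  -0.41  0.57]
```

Request:
step_arm(series=[[-1,[-0.1,-0.41,0.2],[0,0,0]],[-1,[0,0,0.35],[0,0,0]],[1,[0,0,0],[0,0,0]],[1,[0,0,0],[0,0,0]],[1,[0,0,0],[0,0,0]],[1,[0,0,0],[0,0,0]],[1,[0,0,0],[0,0,0]],[1,[0,0,0],[0,0,0]]])

```text
time_s: 61.2
tool_pos: [0.4531, -0.3941, 0.1043]
orientation: [-0.021, 3.139, 0.002]
ft_force: [-0.2, -0.5, -0.1]
grip_width: 0.0154
```

Request:
step_arm(series=[[1,[0,0,-0.3],[0,0,0]],[1,[0,0,-0.8],[0,0,0]],[1,[0,0,-0.95],[0,0,0]],[1,[0,0,-0.95],[0,0,0]],[1,[0,0,-0.95],[0,0,0]],[1,[0,0,-0.95],[0,0,0]],[1,[0,0,-0.95],[0,0,0]],[1,[0,0,-0.95],[0,0,0]]])

```text
time_s: 62.2
tool_pos: [0.4486, -0.3906, 0.2744]
orientation: [0.021, -3.131, -0.021]
ft_force: [0.0, 0.0, -4.7]
grip_width: 0.0152
```

Request:
step_arm(series=[[1,[0,0,-0.5],[0,0,0.15]],[1,[0,0,0],[0,0,0.15]],[1,[0,0,0],[0,0,0.15]],[1,[0,0,0],[0,0,0.15]],[1,[0,0,0],[0,0,0]],[1,[0,0,0],[0,0,0]]])

```text
time_s: 62.95
tool_pos: [0.4473, -0.3896, 0.2891]
orientation: [-0.459, -3.095, -0.019]
ft_force: [0.8, 0.5, -5.8]
grip_width: 0.0152
```

```bash
python3 - <<'E'
from h import *
s=st()
print(yaw(s,72.9),go((*r2w(-4,-62.5),297)),r2w(-4,-62.5))
E
```

```text
{'time_s': 62.95, 'joint_positions': [-0.7892, 0.3046, 1.3623, 0.0021, 1.4921, -2.0657], 'tool_pos': [0.4473, -0.3896, 0.2891], 'orientation': [-0.459, -3.0949, -0.0191], 'ft_force': [0.7771, 0.5294, -5.761], 'grip_width': 0.0152}
toolx [-0.957  0.29   0.014] tooly [0.29  0.957 0.01 ]
0.01 [ 1.79 24.07 -0.05] [579.074 199.101]
```

Request:
step_arm(series=[[1,[0.08,0.7,-0.03],[0.02,-0.028,0]],[1,[0.08,1,-0.03],[0,0,0]],[1,[0.08,1,-0.03],[0,0,0]],[1,[0.08,1,-0.03],[0,0,0]],[1,[0.08,1,-0.03],[0,0,0]],[1,[0.08,1,-0.03],[0,0,0]],[1,[0.08,1,-0.03],[0,0,0]],[1,[0.08,1,-0.03],[0,0,0]]])

```text
time_s: 63.95
tool_pos: [0.4861, -0.1875, 0.2957]
orientation: [0.454, 3.108, 0.006]
ft_force: [0.2, -0.5, -4.1]
grip_width: 0.0149
```

Request:
step_arm(series=[[1,[0.08,1,0],[0,0,0]],[1,[0.08,1,0],[0,0,0]],[1,[0.08,1,0],[0,0,0]],[1,[0.08,1,0],[0,0,0]],[1,[0.08,1,0],[0,0,0]],[1,[0.08,1,0],[0,0,0]],[1,[0.08,1,0],[0,0,0]],[1,[0.08,1,0],[0,0,0]]])

```text
time_s: 64.95
tool_pos: [0.5217, 0.0247, 0.2984]
orientation: [0.438, 3.108, 0.013]
ft_force: [0.4, -0.3, -4.8]
grip_width: 0.015
```

Request:
step_arm(series=[[1,[0.08,1,0],[0,0,0]],[1,[0.08,0.8,0],[0,0,0]],[1,[0,0,0],[0,0,0]],[1,[0,0,0],[0,0,0]]])

```text
time_s: 65.45
tool_pos: [0.5267, 0.075, 0.2992]
orientation: [0.427, 3.11, 0.015]
ft_force: [0.3, -0.5, -5.2]
grip_width: 0.0149
```

```bash
python3 - <<'E'
from h import *
rk()
print(go((*r2w(-4,-62.5),297)))
E
```

```text
{'time_s': 65.45, 'joint_positions': [0.0559, 0.1977, 1.4867, 0.0088, 1.453, -1.2432], 'tool_pos': [0.5267, 0.075, 0.2992], 'orientation': [0.4266, 3.1099, 0.0147], 'ft_force': [0.2765, -0.4992, -5.2414], 'grip_width': 0.0149}
toolx [-0.963  0.269 -0.001] tooly [0.269 0.963 0.01 ]
rack xy -138.0 -49.0 f -0.4 -0.4 -5.2 turn 0.05
[-0.68  5.34  0.14]
```

Request:
step_arm(series=[[1,[-0.1,0.87,0],[0.02,0,0.05]],[1,[-0.1,0.87,0],[0,0,0]],[1,[-0.1,0.87,0],[0,0,0]],[1,[-0.1,0.87,0],[0,0,0]],[1,[-0.08,0.87,0],[0,0,0]],[1,[-0.05,0.87,0],[0,0,0]],[1,[0,0,0],[0,0,0]],[1,[0,0,0],[0,0,0]]])

```text
time_s: 66.45
tool_pos: [0.5796, 0.2014, 0.2984]
orientation: [0.467, 3.107, -0.005]
ft_force: [-0.2, -0.6, -4.7]
grip_width: 0.0151
```

```bash
python3 - <<'E'
from h import *
rk()
print(go((*r2w(-4,-62.5),297)))
s=robot.read_state(); d=grab('wrist','w16.png')
for t in tops(d,.103,lo=120):print(t,w2r(*t[1:3]))
for r in(196,200,204): print(r,w2r(*(plane(d,(210.,r),s['tool_pos'][2]-.0093)*1000)[:2]))
print(d['color'][185:212,210].mean(1).astype(int).tolist())
E
```

```text
{'time_s': 66.45, 'joint_positions': [0.2672, 0.321, 1.3148, -0.0027, 1.5069, -1.005], 'tool_pos': [0.5796, 0.2014, 0.2984], 'orientation': [0.467, 3.1066, -0.0046], 'ft_force': [-0.1746, -0.5802, -4.6752], 'grip_width': 0.0151}
toolx [-0.956  0.294 -0.001] tooly [ 0.294  0.956 -0.003]
rack xy -1.7 -62.4 f -0.6 -0.0 -4.7 turn 0.0
[-0.01 -0.09  0.06]
(array([459.,  17.]), 482, 482, 113, 43, 76.1) (np.float64(237.9), np.float64(113.5))
(array([269.,  60.]), 458, 241, 117, 102, -17.1) (np.float64(0.5), np.float64(65.5))
(array([262., 134.]), 538, 220, 101, 38, 72.9) (np.float64(3.9), np.float64(-17.1))
(array([494., 325.]), 931, 474, 88, 80, 0.0) (np.float64(362.3), np.float64(-318.1))
196 (np.float64(-26.6), np.float64(-41.2))
200 (np.float64(-26.7), np.float64(-43.6))
204 (np.float64(-26.8), np.float64(-46.0))
[102, 102, 102, 102, 103, 101, 54, 28, 67, 100, 103, 102, 102, 102, 112, 129, 147, 153, 158, 161, 166, 165, 165, 164, 165, 164, 165]
```

View pics/w16.png

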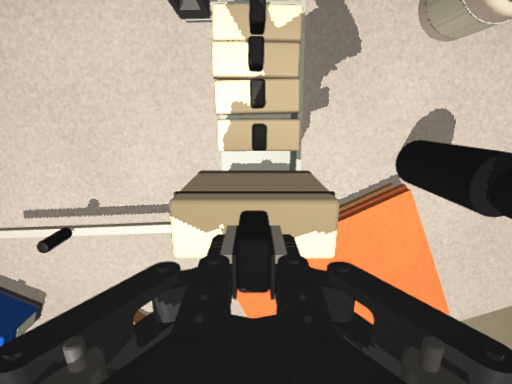

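The four filed cases are in line and the held case's edge is at -43.6 against B's face at -36. Clear on both sides, so lower it.

Request:
step_arm(series=[[1,[0,0,0.5],[0,0,0]],[1,[0,0,0.8],[0,0,0]],[1,[0,0,0.8],[0,0,0]],[1,[0,0,0.8],[0,0,0]],[1,[0,0,0.3],[0,0,0]],[1,[0,0,0],[0,0,0]],[1,[0,0,0],[0,0,0]]])

```text
time_s: 67.38
tool_pos: [0.578, 0.1972, 0.2145]
orientation: [-0.475, -3.105, 0.006]
ft_force: [0.3, 1.1, -5.2]
grip_width: 0.0148
```

```bash
python3 - <<'E'
from h import *
rk()
print(go((*r2w(-1,-62),113)))
E
```

```text
{'time_s': 67.375, 'joint_positions': [0.2617, 0.3701, 1.4518, -0.0035, 1.322, -1.0049], 'tool_pos': [0.578, 0.1972, 0.2145], 'orientation': [-0.4746, -3.1048, 0.0063], 'ft_force': [0.3456, 1.1017, -5.2419], 'grip_width': 0.0148}
toolx [-0.954  0.299  0.   ] tooly [ 0.299  0.954 -0.004]
rack xy -6.1 -62.1 f 1.2 -0.0 -5.2 turn -0.01
[0.   0.22 4.06]
```

Request:
step_arm(series=[[1,[0,0.19,0],[0,0,-0.01]],[1,[0,0,0.6],[0,0,0]],[1,[0,0,0.8],[0,0,0]],[1,[0,0,0.8],[0,0,0]],[1,[0,0,0.8],[0,0,0]],[1,[0,0,0.4],[0,0,0]],[1,[0,0,0],[0,0,0]],[1,[0,0,0.25],[0,0,0]]])

```text
time_s: 68.38
tool_pos: [0.5822, 0.2032, 0.1212]
orientation: [0.464, 3.101, -0.002]
ft_force: [1.5, 0.7, -4.3]
grip_width: 0.0156
```

Request:
step_arm(series=[[1,[0,0,0.2],[0,0,0]],[1,[0,0,0.15],[0,0,0]],[1,[0,0.1,0],[0,0,0]],[1,[0,0.05,0],[0,0,0]],[1,[0,0,0.15],[0,0,0]],[1,[0,0,0],[0,0,0]]])

```text
time_s: 69.12
tool_pos: [0.5846, 0.2061, 0.1124]
orientation: [0.462, 3.097, -0.003]
ft_force: [0.5, -1.8, -6.6]
grip_width: 0.0154
```

```bash
python3 - <<'E'
from h import *
rk()
d=grab('wrist','w17.png')
for t in tops(d,.103,lo=120):print(t,w2r(*t[1:3]))
E
```

```text
{'time_s': 69.125, 'joint_positions': [0.2743, 0.4698, 1.568, -0.0065, 1.0956, -0.9976], 'tool_pos': [0.5846, 0.2061, 0.1124], 'orientation': [0.4618, 3.0975, -0.003], 'ft_force': [0.4529, -1.7902, -6.6448], 'grip_width': 0.0154}
toolx [-0.956  0.292 -0.01 ] tooly [ 0.292  0.957 -0.   ]
rack xy 4.3 -65.7 f -1.6 -1.0 -6.6 turn 0.0
(array([252.,  59.]), 495, 231, 99, 38, 74.1) (np.float64(1.8), np.float64(27.2))
(array([275., 147.]), 540, 219, 99, 42, 73.5) (np.float64(3.5), np.float64(-19.3))
(array([261., 222.]), 584, 206, 100, 38, 73.1) (np.float64(4.0), np.float64(-65.2))
```

Request:
step_arm(series=[[1,[0,0,0.2],[0,0,0]],[-1,[0,0,0],[0,0,0]],[-1,[0,0,0],[0,0,0]],[-1,[0,-0.1,-0.15],[0,0.02,0]],[-1,[0,0,-0.7],[0,0,0]],[-1,[0,0,-0.9],[0,0,0]],[-1,[0,0,-0.9],[0,0,0]],[-1,[0,0,-0.9],[0,0,0]]])

```text
time_s: 70.18
tool_pos: [0.5865, 0.2049, 0.206]
orientation: [0.464, 3.101, 0.007]
ft_force: [-0.3, 0.2, -0.8]
grip_width: 0.0856
```

Request:
step_arm(series=[[-1,[0,-0.8,-0.2],[0,0,0]],[-1,[-0.2,-0.98,0],[0,0,0]],[-1,[-0.2,-0.98,0],[0,0,0]],[-1,[-0.2,-0.98,0],[0,0,0]],[-1,[-0.2,-0.98,0],[0,0,0]],[-1,[-0.2,-0.98,0],[0,0,0]],[-1,[-0.2,-0.98,0],[0,0,0]],[-1,[-0.2,-0.98,0],[0,0,0]]])

```text
time_s: 71.18
tool_pos: [0.5577, -0.0006, 0.2113]
orientation: [0.463, 3.103, 0.004]
ft_force: [0.3, -0.1, -1.0]
grip_width: 0.0854
```

Request:
step_arm(series=[[-1,[-0.2,-0.98,0],[0,0,0]],[-1,[-0.2,-0.98,0],[0,0,0]],[-1,[-0.1,-0.5,0],[0,0,0]],[-1,[0,0,0],[0,0,0]],[-1,[0,0,0],[0,0,0]]])

```text
time_s: 71.8
tool_pos: [0.5461, -0.0692, 0.2096]
orientation: [-0.471, -3.104, -0.003]
ft_force: [-0.3, 0.2, 0.6]
grip_width: 0.0846
```

```bash
python3 - <<'E'
from h import *
s=st(); a=grab('scene','s12.png'); b=grab('side','sd12.png'); d=grab('wrist','w18.png')
for t in tops(a,.103)[:]:print(t,w2r(*t[1:3]))
r=lambda i,x,y,w,h:cv2.resize(cv2.imread('pics/'+i)[y:y+h,x:x+w],(400,300),interpolation=cv2.INTER_CUBIC)
cv2.imwrite('pics/c12.png',np.vstack([np.hstack([r('s12.png',260,172,112,84),r('sd12.png',170,130,112,84)]),np.hstack([r('w18.png',0,0,512,384),r('s12.png',140,110,128,96)])]))
for th in(1.57,1.62):
    q=np.radians(72.7)+np.pi/2+th; p=np.array([640.5+205*np.cos(q),95+205*np.sin(q)]); print(th,p.round(),proj(d,[p[0]/1e3,p[1]/1e3,.113]).round())
E
```

```text
{'time_s': 71.8, 'joint_positions': [-0.2038, 0.2916, 1.588, 0.0016, 1.264, -1.4737], 'tool_pos': [0.5461, -0.0692, 0.2096], 'orientation': [-0.4714, -3.1041, -0.0025], 'ft_force': [-0.3359, 0.2154, 0.5797], 'grip_width': 0.0846}
toolx [-0.955  0.297  0.002] tooly [0.297 0.955 0.001]
(array([ 8., 14.]), 313, -1822, 106, 103, -30.7) (np.float64(-2014.4), np.float64(-402.4))
(array([331., 196.]), 446, 207, 117, 32, -13.5) (np.float64(-35.6), np.float64(67.0))
(array([346., 209.]), 464, 266, 116, 50, -18.4) (np.float64(26.1), np.float64(67.2))
(array([313., 209.]), 528, 183, 39, 35, 16.9) (np.float64(-34.4), np.float64(-18.4))
(array([302., 216.]), 575, 173, 35, 33, -16.5) (np.float64(-30.2), np.float64(-66.3))
(array([328., 223.]), 545, 240, 54, 37, 74.5) (np.float64(25.1), np.float64(-17.9))
(array([305., 231.]), 604, 197, 102, 77, 72.9) (np.float64(1.3), np.float64(-87.0))
(array([205., 238.]), 807, -22, 88, 87, -54.5) (np.float64(-148.4), np.float64(-345.4))
1.57 [ 579. -101.] [231. 235.]
1.62 [ 589. -103.] [232. 245.]
```

View pics/c12.png

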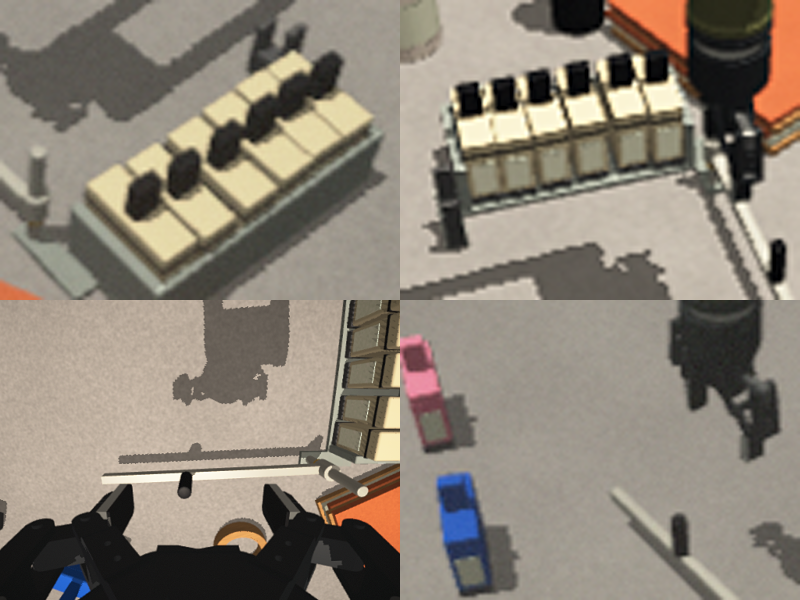

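Scene and side crops show six cases upright and in line in the rack, the table clear of loose ones, blue and pink untouched. In the wrist view the knob top is at about (237,244), so the bar stands at about 1.62 rad with the knob at (590,-99). Move over the knob.

Request:
step_arm(series=[[-1,[-0.66,-0.2,0],[0,0,-0.09]],[-1,[-0.66,-0.2,0],[0,0,0]],[-1,[-0.66,-0.2,0],[0,0,0]],[-1,[0,0,0],[0,0,0]],[-1,[0,0,0.7],[0,0,0]],[-1,[0,0,0.7],[0,0,0]],[-1,[0,0,0.5],[0,0,0]],[-1,[0,0,0],[0,0,0]]])

```text
time_s: 72.95
tool_pos: [0.592, -0.0945, 0.1606]
orientation: [-0.396, -3.113, -0.004]
ft_force: [-0.1, 0.5, 0.6]
grip_width: 0.0854
```

```bash
python3 - <<'E'
from h import *
bar(); s=robot.read_state(); print(go((590,-99.5,79)))
d=grab('wrist','w19.png'); print(proj(d,[.590,-.0995,.113]).round())
g=d['color'].max(2); m=((g<45)).astype(np.uint8); m[:, :170]=0; m[:,340:]=0; m[300:]=0
n,l,S,c=cv2.connectedComponentsWithStats(m); print([(S[i].tolist(),c[i].round()) for i in range(1,n) if S[i,4]>60])
E
```

```text
{'time_s': 72.95, 'joint_positions': [-0.2302, 0.4013, 1.5484, 0.0026, 1.1954, -1.5487], 'tool_pos': [0.592, -0.0945, 0.1606], 'orientation': [-0.3965, -3.1132, -0.0044], 'ft_force': [-0.071, 0.4954, 0.6206], 'grip_width': 0.0854}
toolx [-0.968  0.251  0.004] tooly [0.251 0.968 0.002]
r 195.6 theta 1.622
toolyaw theta 1.619
[ 0.01 -0.22  3.26]
[246. 209.]
[([235, 185, 22, 29, 324], array([247., 196.])), ([336, 237, 4, 42, 115], array([338., 259.]))]
```

Request:
step_arm(series=[[-1,[0.05,-0.2,0.7],[0,0,0]],[-1,[0,0,0.8],[0,0,0]],[-1,[0,0,0.8],[0,0,0]],[-1,[0,0,0.75],[0,0,0]],[-1,[0,0,0],[0,0,0]]])

```text
time_s: 73.62
tool_pos: [0.5939, -0.0998, 0.0882]
orientation: [0.396, 3.109, 0.003]
ft_force: [-0.1, -0.9, 0.7]
grip_width: 0.0848
```

Request:
step_arm(series=[[1,[0,0,0],[0,0,0]],[1,[0,0,0],[0,0,0]],[1,[0,0,0],[0,0,0]],[1,[0,0,0],[0,0,0]],[1,[0,0,0],[0,0,0]],[1,[0,0,0],[0,0,0]],[1,[0,0,0],[0,0,0]]], force=50)

```text
time_s: 74.5
tool_pos: [0.5962, -0.1021, 0.0925]
orientation: [0.394, 3.102, -0.003]
ft_force: [-0.1, -0.7, 0.5]
grip_width: 0.0157
```

Request:
step_arm(series=[[1,[0,0,-0.45],[0,0,0]],[1,[0,0,-0.45],[0,0,0]],[1,[0,0,-0.45],[0,0,0]],[1,[0,0,-0.45],[0,0,0]],[1,[0,0,0],[0,0,0]]])

```text
time_s: 75.12
tool_pos: [0.5956, -0.1014, 0.1405]
orientation: [0.394, 3.103, -0.003]
ft_force: [0.7, -0.4, -2.7]
grip_width: 0.016
```

```bash
python3 - <<'E'
from h import *
bar()
E
```

```text
{'time_s': 75.125, 'joint_positions': [-0.2384, 0.4187, 1.5769, -0.0002, 1.1317, -1.5568], 'tool_pos': [0.5956, -0.1014, 0.1405], 'orientation': [0.3935, 3.1026, -0.0028], 'ft_force': [0.7019, -0.4413, -2.7111], 'grip_width': 0.016}
toolx [-0.968  0.25  -0.014] tooly [ 0.25   0.968 -0.   ]
r 201.5 theta 1.648
toolyaw theta 1.62
```

Lifted 48 mm. Swing shut.

Request:
step_arm(series=[[1,[0.82,0.04,-0.02],[0,0.02,0.2]],[1,[0.82,0.04,-0.02],[0,0,0.2]],[1,[0.82,0.04,-0.02],[0,0,0.2]],[1,[0.82,0.04,-0.02],[0,0,0.2]],[1,[0.82,0.04,-0.02],[0,0,0.2]],[1,[0.82,0.04,-0.02],[0,0,0.2]],[1,[0,0,0],[0,0,0]]])

```text
time_s: 76.0
tool_pos: [0.4874, -0.0376, 0.1424]
orientation: [1.324, 2.847, -0.005]
ft_force: [1.4, 0.2, -2.1]
grip_width: 0.0157
```

```bash
python3 - <<'E'
from h import *
bar()
E
```

```text
{'time_s': 76.0, 'joint_positions': [-0.1608, 0.2787, 1.807, -0.0041, 1.0547, -0.8591], 'tool_pos': [0.4874, -0.0376, 0.1424], 'orientation': [1.3236, 2.8468, -0.0049], 'ft_force': [1.4096, 0.2072, -2.0931], 'grip_width': 0.0157}
toolx [-0.644  0.765 -0.003] tooly [ 0.765  0.644 -0.002]
r 202.6 theta 1.016
toolyaw theta 1.002
```

Request:
step_arm(series=[[1,[0.82,0.04,-0.02],[0,0,0.2]],[1,[0.82,0.04,-0.02],[0,0,0.2]],[1,[0.82,0.04,-0.02],[0,0,0.2]],[1,[0.82,0.04,-0.02],[0,0,0.2]],[1,[0.82,0.04,-0.02],[0,0,0.2]],[1,[0.82,0.04,-0.02],[0,0,0.2]],[1,[0.82,0.04,-0.02],[0,0,0.2]],[1,[0,0,0],[0,0,0]]])

```text
time_s: 77.0
tool_pos: [0.4359, 0.0926, 0.1435]
orientation: [-2.227, -2.216, 0.024]
ft_force: [-0.9, -1.2, -2.0]
grip_width: 0.0162
```

```bash
python3 - <<'E'
from h import *
bar()
E
```

```text
{'time_s': 77.0, 'joint_positions': [0.1223, 0.2289, 1.8795, -0.0107, 1.0456, 0.1327], 'tool_pos': [0.4359, 0.0926, 0.1435], 'orientation': [-2.2267, -2.2156, 0.0243], 'ft_force': [-0.8952, -1.1935, -2.0142], 'grip_width': 0.0162}
toolx [ 0.005  1.    -0.011] tooly [ 1.    -0.005 -0.011]
r 204.6 theta 0.314
toolyaw theta 0.297
```

Request:
step_arm(series=[[1,[0.82,0.04,0],[0,0.02,0.2]],[1,[0.82,0.04,0.05],[0,0,0.2]],[1,[0.5,0.02,0.05],[0,0,0.12]],[1,[0,0,0],[0,0,0]],[1,[0,0,0],[0,0,0]]])

```text
time_s: 77.62
tool_pos: [0.4409, 0.1428, 0.1391]
orientation: [-2.483, -1.91, 0.028]
ft_force: [-1.3, 0.9, -1.8]
grip_width: 0.0161
```

```bash
python3 - <<'E'
from h import *
bar()
d=grab('wrist','w20.png')
for X in((-85,152,94),(-72,152,96),(-98,152,76)):
    print(proj(d,[*(r2w(X[0],X[1])/1e3),X[2]/1e3]).round())
E
```

```text
{'time_s': 77.625, 'joint_positions': [0.2216, 0.2607, 1.8461, 0.0006, 1.0551, 0.481], 'tool_pos': [0.4409, 0.1428, 0.1391], 'orientation': [-2.4832, -1.9096, 0.0285], 'ft_force': [-1.3036, 0.9025, -1.7577], 'grip_width': 0.0161}
toolx [ 0.257  0.966 -0.009] tooly [ 0.966 -0.257 -0.018]
r 205.2 theta 0.067
toolyaw theta 0.042
[114. 189.]
[111. 172.]
[127. 199.]
```

View pics/w20.png

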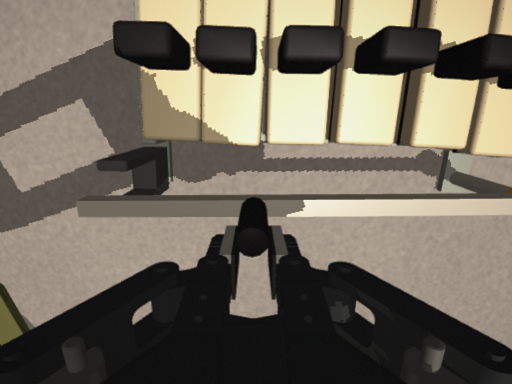

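The wrist view shows the bar at row 205, just in front of the keeper (135,170), about 0.067 rad short. Lift is 46 mm, so ease it over.

Request:
step_arm(series=[[1,[0.3,0.02,0],[0,0.0,0.06]],[1,[0.25,0.02,0],[0,0,0.06]],[1,[0,0,0],[0,0,0]],[1,[0,0,0],[0,0,0]]])

```text
time_s: 78.18
tool_pos: [0.4437, 0.1535, 0.1387]
orientation: [-2.538, -1.834, 0.034]
ft_force: [-2.7, 1.5, -1.6]
grip_width: 0.0161
```

```bash
python3 - <<'E'
from h import *
bar()
d=grab('wrist','w21.png'); im=cv2.imread('pics/w21.png')
cv2.imwrite('pics/c21.png',cv2.resize(im[130:240,60:290],(690,330),interpolation=cv2.INTER_CUBIC))
E
```

```text
{'time_s': 78.175, 'joint_positions': [0.2421, 0.2706, 1.832, 0.0015, 1.063, 0.5608], 'tool_pos': [0.4437, 0.1535, 0.1387], 'orientation': [-2.5381, -1.8337, 0.0342], 'ft_force': [-2.6662, 1.512, -1.6167], 'grip_width': 0.0161}
toolx [ 0.314  0.949 -0.012] tooly [ 0.949 -0.314 -0.021]
r 205.3 theta 0.013
toolyaw theta -0.018
```

View pics/c21.png

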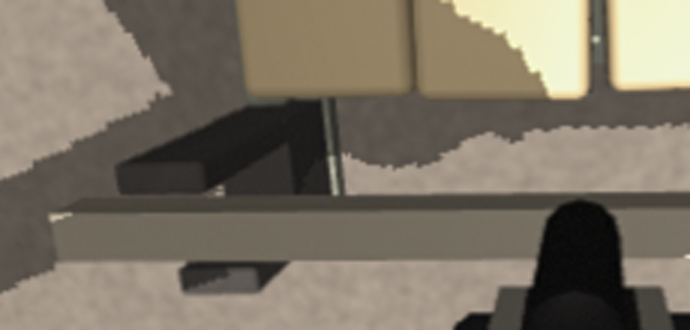

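```bash
python3 - <<'E'
from h import *
d=grab('wrist')
for c in(100,115,130,200,300):
    p=d['color'][185:230,c].mean(1); 
    g=np.abs(np.diff(p)); e=[185+i for i in range(len(g)) if g[i]>12]
    print(c,e)
z=.0385+.0668  # bar top if lift 46mm
for u in((100,200.5),(100,217.5),(200,200.5),(200,217.5)): print(u,w2r(*(plane(d,u,.1055)*1000)[:2]))
print('cheeks back top edge near',w2r(*(plane(d,(125,130+192/3),.096)*1000)[:2]),'front top',w2r(*(plane(d,(130,130+268/3),.076)*1000)[:2]))
E
```

```text
100 [194, 200, 216, 217]
115 [194, 200, 216, 217]
130 [191, 192, 194, 195, 200, 216, 217, 222, 223, 227, 228]
200 [185, 193, 194, 195, 199, 215, 216]
300 [192, 193, 194, 198, 199, 211, 215]
(100, 200.5) (np.float64(-72.9), np.float64(156.5))
(100, 217.5) (np.float64(-85.3), np.float64(158.7))
(200, 200.5) (np.float64(-73.9), np.float64(87.4))
(200, 217.5) (np.float64(-86.0), np.float64(88.3))
cheeks back top edge near (np.float64(-71.2), np.float64(143.1)) front top (np.float64(-98.0), np.float64(152.5))
```

The bar's underside is already below the back cheek's top and 13 mm clear of the front cheek, so it sits within the notch. Lower it.

Request:
step_arm(series=[[1,[-0.05,0,0.4],[0,0,0]],[1,[0,0,0.4],[0,0,0]],[1,[0,0,0.4],[0,0,0]],[1,[0,0,0.4],[0,0,0]],[1,[0,0,0.2],[0,0,0]],[1,[0,0,0],[0,0,0]]])

```text
time_s: 79.03
tool_pos: [0.442, 0.1523, 0.0924]
orientation: [-2.537, -1.835, 0.033]
ft_force: [-5.1, 1.2, 7.1]
grip_width: 0.0161
```

```bash
python3 - <<'E'
from h import *
bar()
E
```

```text
{'time_s': 79.025, 'joint_positions': [0.2401, 0.3309, 1.8938, 0.0021, 0.9405, 0.5574], 'tool_pos': [0.442, 0.1523, 0.0924], 'orientation': [-2.5371, -1.8347, 0.0333], 'ft_force': [-5.0692, 1.1551, 7.1468], 'grip_width': 0.0161}
toolx [ 0.313  0.95  -0.011] tooly [ 0.949 -0.313 -0.021]
r 206.6 theta 0.021
toolyaw theta -0.017
```

Down at the reference height (0.0924) with contact. Release, rise clear and check.

Request:
step_arm(series=[[-1,[0,0,0],[0,0,0]],[-1,[0,0,0],[0,0,0]],[-1,[0,0,0],[0,0,0]],[-1,[0,0,-0.6],[0,0,0]],[-1,[0,0,-0.9],[0,0,0]],[-1,[0,0,-0.9],[0,0,0]],[-1,[0,0,-0.9],[0,0,0]],[-1,[0,0,-0.9],[0,0,0]]])

```text
time_s: 80.03
tool_pos: [0.4478, 0.1514, 0.1987]
orientation: [-2.542, -1.835, 0.03]
ft_force: [0.6, 0.7, -0.3]
grip_width: 0.085
```

Request:
step_arm(series=[[-1,[-0.6,0,-0.4],[0,0,0]],[-1,[-0.8,0,0],[0,0,0]],[-1,[0,0,0],[0,0,0]],[-1,[0,0,0],[0,0,0]]])

```text
time_s: 80.53
tool_pos: [0.4373, 0.1157, 0.2102]
orientation: [-2.545, -1.835, 0.027]
ft_force: [0.7, -0.3, -0.4]
grip_width: 0.0852
```

```bash
python3 - <<'E'
from h import *
st(); d=grab('wrist','w22.png'); a=grab('scene','s22.png'); b=grab('side','sd22.png')
print('bar tip/knob proj w',proj(d,[*(r2w(-85,178)/1e3),.059]).round(),proj(d,[*(r2w(-85,53)/1e3),.113]).round(),proj(d,[*(r2w(-85,152)/1e3),.059]).round())
for t in tops(d,.103,lo=130):print(t,w2r(*t[1:3]))
r=lambda i,x,y,w,h:cv2.resize(cv2.imread('pics/'+i)[y:y+h,x:x+w],(400,300),interpolation=cv2.INTER_CUBIC)
cv2.imwrite('pics/c22.png',np.vstack([np.hstack([r('s22.png',260,172,112,84),r('sd22.png',170,130,112,84)]),np.hstack([r('w22.png',0,0,512,384),r('w22.png',100,90,240,180)])]))
E
```

```text
{'time_s': 80.525, 'joint_positions': [0.1684, 0.1636, 1.7666, -0.0043, 1.2285, 0.491], 'tool_pos': [0.4373, 0.1157, 0.2102], 'orientation': [-2.5447, -1.8354, 0.0268], 'ft_force': [0.6521, -0.2723, -0.4218], 'grip_width': 0.0852}
toolx [ 0.316  0.949 -0.012] tooly [ 0.949 -0.316 -0.013]
bar tip/knob proj w [131. 145.] [246. 148.] [155. 145.]
(array([200.,  54.]), 435, 240, 83, 77, 71.5) (np.float64(-7.3), np.float64(87.2))
(array([271.,  37.]), 492, 222, 80, 37, 74.0) (np.float64(-7.7), np.float64(27.5))
(array([326.,  38.]), 535, 209, 77, 37, 73.3) (np.float64(-7.5), np.float64(-17.5))
(array([387.,  51.]), 581, 195, 76, 37, 73.0) (np.float64(-7.4), np.float64(-65.6))
(array([442.,   8.]), 630, 212, 37, 17, -15.8) (np.float64(23.3), np.float64(-107.4))
(array([432.,  74.]), 617, 168, 52, 38, 72.9) (np.float64(-22.6), np.float64(-107.9))
```

View pics/c22.png

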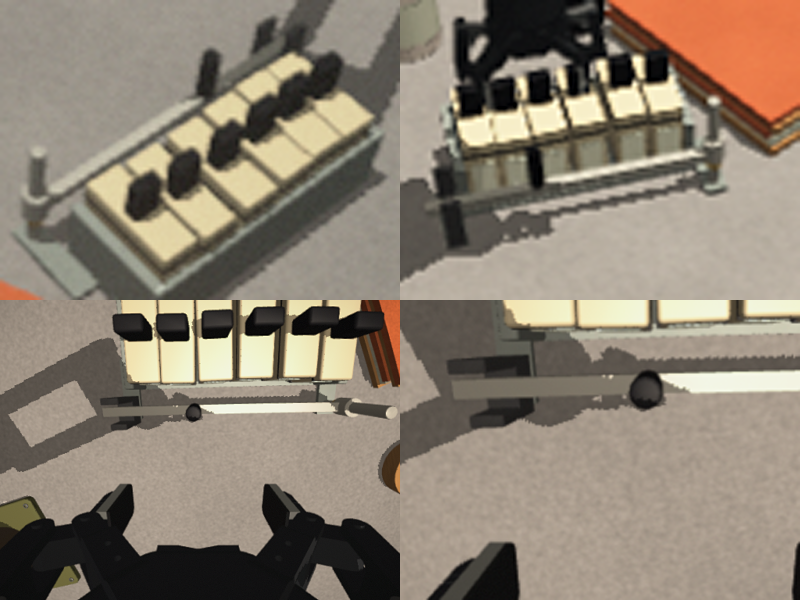

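The last composite shows the bar lying between the keeper's cheeks. The knob is at the same pixels as at the start in both fixed cameras (scene crop (207,72), side crop (136,168)), so the bar is shut and fully down. Six cases stand square in the row and the gripper is clear. Handing in.

```bash
python3 - <<'E'
from h import *
print(robot.finish_job())
E
```

```text
the job is handed in; nothing more can be done
None
```

The job is done and handed in at about 81 s: all three loose cases are in the rack with the other three, and the latch bar is shut and down in the keeper's notch.

**What I did:**
- Lifted the bar out of the keeper and swung it open to about 1.6 rad.
- Slid two of the filed cases to the keeper end and one to the post end.
- Placed the three loose cream cases in the gap and pressed each against the rear stop.
- Swung the bar back over the keeper at about 46 mm lift, lowered it and let go.
- I never touched the flask, jug, tape roll or the blue and pink look-alikes.

**What went wrong and was mended:**
- The case at the post end first stopped about 8 mm short of the wall, so I moved it again.
- One case I had already filed turned up about 20 mm forward and slightly askew, most likely the announced knock. I gripped it again and pushed it back to the stop.

**Last checks:**
- **Cases:** all six stand upright in one row. The yaw readings were 73–74° against 73° for the rack. The centres are at about y = 106, 67, 27, -17, -65 and -107 mm.
- **Bar:** the knob sits at the same pixels as at the start in both fixed cameras, and the bar lies between the keeper's cheeks.
- **Gripper:** it was clear of everything at hand-in.

**Disagreements:** the row depths I measured differ by 2–4 mm between cases (x about 0 to 4 mm). That is close to the 2 mm calibration error. Just before lowering, the wrist camera put the bar's tip about 6 mm nearer the back cheek than the tool pose did. It still dropped to its full-down height.

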